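Load cast bars into a tube furnace to the insertion mark

ROBOT

A 6-joint arm with a two-finger parallel gripper is mounted at the origin on a cart in front of the work surface, level with it; the furniture and walls round the work are solid. World frame = base frame: x ahead of the robot, y to its left, z up, the work surface at z = 0. Lengths are in mm, angles in rad, forces in N, time in s.
With the tool pointing down it reaches from about 275 to 750 mm from the base axis. Payload 10.2 kg.
Tool frame: the origin (TCP) lies between the finger pads; the fingertips stand 11 mm ahead of it and the grasp point (between the pads) lies 8 mm behind it (ctrl.nose_length is the distance from the TCP to the fingertips, in mm); x points along the fingers, y is the direction in which the jaws open and shut, and the axes are right-handed (so a half turn about x gives the same grasp; the last joint's range is limited). The gripper opens to 85 mm and grips with 20 to 120 N. Pads are 22 mm wide; open, the fingers measure 114 mm over their backs; the gripper's body (76 mm by 85 mm) begins 54 mm behind the grasp point. The pads swing forward as they close: fully open they stand 13 mm farther back than shut.
Start: joints at [-1.336, 0.313, 1.498, -0, 1.331, -0.223], TCP at [232.026, -470.951, 242.294] pointing down, gripper open.
Joint ranges: [-2.94, 2.94], [-0.97, 2.17], [0.19, 2.56], [-1.23, 4.37], [0.02, 3.11], [-2.88, 2.88]. Speed limits (rad/s): [2.39, 2.39, 3.01, 3.14, 3.14, 3.14].

INTERFACE

Orientations are given as a unit quaternion [w, x, y, z].
In Python, from rig import ctrl, capture, ticket gives the robot as it stands.
- The arm moves only by the tool step_arm, never from a script. Its argument "commands" is a list of rows, each a list of 2 entries, a list of its own where there are three numbers: the shift along the world's x, y, z normalised to -1 to 1, where 1 is 0.04 m, then the turn about the world's z normalised to -1 to 1, where 1 is 180 degrees. A call has 1 to 5 rows; each row shifts and turns the commanded pose from where the row before left it; what a row does not reach is not made up. A row lasts 1/10 s, in which the tool goes at most 50 mm and 8.59 degrees, less where a joint would pass 70% of its speed; a pose out of reach is approached as far as the arm can. A call with a number of a shift or a turn outside -1 to 1 is refused whole. A call with a gripper value outside its range is refused whole. "gripper" is the closure, from -1 (fully open) to 1 (shut), so that 0 is half open, set as the call begins (left out, the last holds). The fingers move at their own pace and stop on an object; "force" is the grip in N (left out, the last holds). Time passes only in rows, so rows that do not move let the fingers close. It gives the time, the measured TCP pose, the force and the opening at its end, in the units of the state.
- ctrl.sense(): the state, without advancing time (a new reading comes with each control period).
- capture(name): name is "scene" or "top" or "wrist"; returns a dict with "image" (384x512x3 uint8, blue, green, red), "fov_y" (degrees; the focal length in pixels is half the picture's height over the tangent of half this angle, whatever the lens; pixels are square), "cx", "cy" (the principal point, pixels), "origin" and "orientation" of the camera in the world. Camera axes: x right, y down, z forward; pixel columns grow to the right and rows downward; lengths in mm; the calibration is good to about 2 mm. A picture is of the moment at which its call begins. There is no depth.
- ticket.finish_job(): hands the job in, once; it reports no verdict.
The state is a dict: "time_s": time; "joints": joint angles; "dq": joint speeds; "tau": joint torques, N m; "eef_pos": TCP position; "ee_rot": TCP orientation; "force": force on the tool from outside, world axes, zero at the start; "wrist_torque": the same for the moment, N m; "grip_width": opening from 0.0 (shut) to 1.0 (fully open).
Only numpy, scipy, OpenCV 4.12 (cv2) and the standard library are available. Lean on these libraries where they do the work, as an engineer would, in place of code of your own. Each camera call takes 0.05 s, during which the arm holds its last target.

TASK

Swing the split mould open, take every ceramic bar out of its cavities and lay the bars in the open trough of the carrier tube. Slide the loaded carrier, trough first, into the bore of the tube furnace until the dark ring mark on the tube is level with the front rim of the steel collar, and leave it there. Then press the furnace's start button, and have the empty mould closed again when you finish; leave the other things on the bench where they are.

Things in the scene. Friction and masses are not known exactly. Their poses are not given: they have to be found in the camera images.
- mould: lower half of an aluminium two-part (book) mould, fixed: block 92 mm (its x) by 104 mm (its y), 26 mm high, origin at the centre of its underside, z up. Four cavities in its top face (z = 26 mm), 17 mm along x, 29 mm along y, 9 mm deep, centred at x = +-22.5, y = +-21.5 mm. The hinge of the upper half runs along y at x = +50, z = 26 mm.
- cover (a joint): angle of the mould's upper half (92 x 104 x 18 mm, 0.25 kg), rad: 0 = closed on the lower half; grows as its front (the mould's -x side) is lifted and swung over to the mould's +x side, 1.57 = upright, at most 2.9 (nearly flat beyond). The hinge is stiff (0.22 N m): the cover stays where it is left.
- bail (a point): middle of the cover's straight steel handle bar: round, 10 mm thick, along the mould's y, carried in front of the cover by two arms (50 mm clear between them, 37 mm clear between bar and cover). 134 mm from the hinge and 6 mm above the parting face: at x = -84, z = 32 mm in the mould's frame when closed. The bar may turn in the grip as the cover swings.
- bar_0: one cast ceramic bar, a plain block 26 mm (its x) by 14 mm (its y) by 20 mm high (its z), 15 g, origin at the centre of its underside. It starts in a cavity of the mould, its long side along the mould's y, its upper 11 mm standing above the lower half's top face; absent in some starts.
- bar_1: one cast ceramic bar, a plain block 26 mm (its x) by 14 mm (its y) by 20 mm high (its z), 15 g, origin at the centre of its underside. It starts in a cavity of the mould, its long side along the mould's y, its upper 11 mm standing above the lower half's top face; absent in some starts.
- bar_2: one cast ceramic bar, a plain block 26 mm (its x) by 14 mm (its y) by 20 mm high (its z), 15 g, origin at the centre of its underside. It starts in a cavity of the mould, its long side along the mould's y, its upper 11 mm standing above the lower half's top face; absent in some starts.
- bar_3: one cast ceramic bar, a plain block 26 mm (its x) by 14 mm (its y) by 20 mm high (its z), 15 g, origin at the centre of its underside. It starts in a cavity of the mould, its long side along the mould's y, its upper 11 mm standing above the lower half's top face; absent in some starts.
- bar_0_mid (a point): centre of bar_0
- bar_1_mid (a point): centre of bar_1
- bar_2_mid (a point): centre of bar_2
- bar_3_mid (a point): centre of bar_3
- carrier: loose carrier tube, white ceramic, 40 mm in diameter, 260 mm long, 0.14 to 0.2 kg, lying on the bench, trough up. Its x runs along the tube to the trough end; origin on the underside (z = 0) below the ring mark; tube axis at z = 20 mm. Trough from x = 28 to 155 mm (tip, slightly tapered); closed tube x = 28 to -55; 40 mm square steel flange x = -55 to -61; grip x = -61 to -105 mm.
- trough (a point): middle of the flat floor of the carrier's trough (x = 90, z = 6 mm in the carrier's frame, axes as the carrier's). Floor 124 mm long, 19 mm wide; the side walls slope outward to 31 mm between their rims 10 mm above the floor (outer width 40 mm); a 3 mm lip of that height closes the tip. Room for four bars in a row, long sides along the tube, one every 31 mm (15.5 and 46.5 mm either way of this point).
- grip (a point): centre of the carrier's steel grip, an upright flat tongue 16 mm thick (carrier's y), 44 mm long (its x), 32 mm high (z = 7 to 39 mm): at x = -83, z = 23 mm in the carrier's frame
- mark (a point): centre of the carrier tube at the dark ring mark (4 mm wide) that shows the insertion depth: at x = 0, z = 20 mm in the carrier's frame, 155 mm behind the tip
- furnace: bench tube furnace, fixed; origin on the bench under the mouth of its bore, x along the bore into the furnace, z up. Base 51 mm high, 210 mm wide, from x = -120 to 215 mm; on it the heated box, 154 mm wide, from x = 12 mm, its top at z = 202 mm. On the base, at x = -24 to -36 mm, a fixed V-shaped tube rest 50 mm wide, its flanks up to z = 120 mm, carries the tube from below, level with the bottom of the bore.
- mouth (a point): centre of the bore in the plane of the front rim of its steel collar (x = 0, z = 125 mm in the furnace's frame, axes as the furnace's). The collar is a bell mouth 12 mm long that narrows from 52 mm at the rim to the bore's 44 mm; the bore runs level right through the furnace, with no stop inside.
- start (a joint): travel of the furnace's start button, m: 0 = up, 0.006 = fully pressed (5 N), springs back; pressed downward
- start_top (a point): middle of the top of the round white start button (30 mm in diameter, pressed straight down) on the furnace's base, beside and before the collar: x = -88, y = -78, z = 69 mm in the furnace's frame; its dark housing is 46 mm wide, its top 6 mm below the button's
- tweezers: steel tweezers, 124 mm long, 9 mm high, loose bystander, origin under its middle
- marker_b: marker pen, 135 mm long, 16 mm thick, lying loose, bystander, origin under its middle
- timer: bench timer, 68 x 62 x 19 mm, lying on its back, loose bystander, origin under its middle
- bottle_small: small white reagent bottle with a red cap, 34 mm wide, 62 mm tall, loose bystander, origin under its middle

How it is judged:
By the outcome, as a careful person would: the job done as asked, in the order asked, and still so for the second after the job is handed in, with the robot touching nothing.
Of bar_0, bar_1, bar_2, bar_3 only 2 to 4 are there at a start; the rules pass over those that are not, and their reading is None.
At some moment in a run one of carrier may be knocked a few centimetres aside while the robot is not near it.
It also fails if it takes over 208 s, if anything falls off the work surface, if the arm or the gripper's body presses on something with over 40 N, if the wrist force passes 120 N, or if a joint passes its speed limit or range.

## Working session

There is one attempt and no reset: what is moved stays moved. The work goes in short steps, Python scripts to look and compute and a tool call to move; the robot and the scene stay as the last step left them, time stands still between calls to the robot, and variables do not carry over. Pictures are saved under pics/ and viewed, and the job is handed in when it is done.

Besides the shell and the picture viewer there is one more tool, called after ">>>" as name(argument=value, ...) on one line, values as JSON. step_arm: Moves the arm, as the interface text tells. Its arguments: {"type":"object","properties":{"commands":{"type":"array","items":{"type":"array"}},"gripper":{"type":"number"},"force":{"type":"number"}},"required":["commands"]}

```bash
ls; mkdir -p pics; cat > h.py <<'E'
import numpy as np, cv2
from rig import ctrl, capture, ticket
def snap(n,f):
    c=capture(n); cv2.imwrite('pics/%s.png'%f,c['image'])
    import pickle; pickle.dump(c,open('pics/%s.pkl'%f,'wb')); return c
def load(f):
    import pickle; return pickle.load(open('pics/%s.pkl'%f,'rb'))
def R(q):
    from scipy.spatial.transform import Rotation as Ro
    return Ro.from_quat([q[1],q[2],q[3],q[0]]).as_matrix()
def ray(c,u,v):
    f=c['image'].shape[0]/2/np.tan(np.radians(c['fov_y'])/2)
    d=R(c['orientation'])@np.array([(u-c['cx'])/f,(v-c['cy'])/f,1]); return np.array(c['origin'],float),d/np.linalg.norm(d)
def onz(c,u,v,z):
    o,d=ray(c,u,v); return o+d*(z-o[2])/d[2]
def proj(c,p):
    f=c['image'].shape[0]/2/np.tan(np.radians(c['fov_y'])/2)
    q=R(c['orientation']).T@(np.array(p,float)-np.array(c['origin'])); return np.array([c['cx']+f*q[0]/q[2],c['cy']+f*q[1]/q[2]])
E
python3 - <<'E'
from h import *
for n in ['scene','top','wrist']:
    c=snap(n,n+'0'); print(n,c['fov_y'],c['cx'],c['cy'],c['origin'],c['orientation'])
s=ctrl.sense(); print(s); print(ctrl.nose_length)
E
```

```text
pics
scene 44.928592881471616 250.9463084358991 191.11670298155335 [-153.99745294  601.09923252  934.11755628] [ 0.16021576 -0.33493771  0.84551808 -0.38372753]
top 52.51722718484018 252.93589988651348 186.81010255035585 [ 303.34992831  -91.56518075 1183.04415928] [ 0.0683512  -0.69464996  0.71341541 -0.06187081]
wrist 67.18307800209942 249.5982987158051 191.52910372250292 [ 298.66500923 -437.81564595  374.19881906] [ 0.12292665  0.84023642 -0.5225207  -0.07657617]
{'time_s': 0.15, 'joints': array([-1.33637953e+00,  3.13310214e-01,  1.49824652e+00,  3.90432281e-06,
        1.33097549e+00, -2.23393479e-01]), 'dq': array([-0.00029044, -0.00164987, -0.00046001,  0.00159297,  0.00079445,
        0.00011482]), 'tau': array([ 1.61755484e-03, -4.12370181e+01, -2.59794992e+01, -1.97375621e-04,
        3.27515554e-03, -2.88686323e-06]), 'eef_pos': array([ 231.99401047, -470.76817787,  241.87833142]), 'ee_rot': array([-0.16011803, -0.6886617 , -0.16078241,  0.68866268]), 'force': array([0.59478298, 0.55566676, 0.14351353]), 'wrist_torque': array([ 0.00276508,  0.03847969, -0.03070962]), 'grip_width': 0.9984586800875977}
11.0
```

View pics/scene0.png

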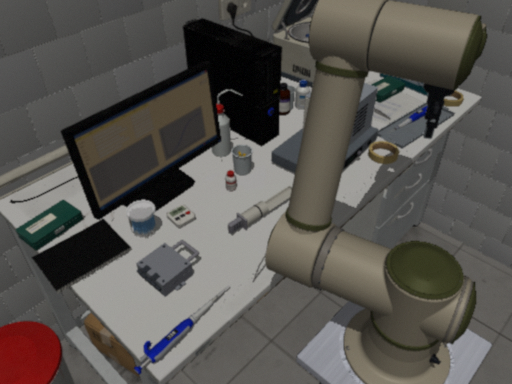

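View pics/top0.png

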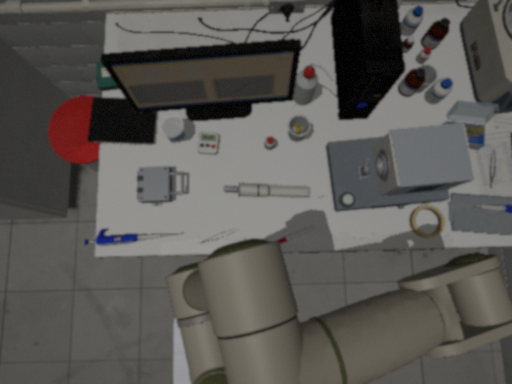

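View pics/wrist0.png

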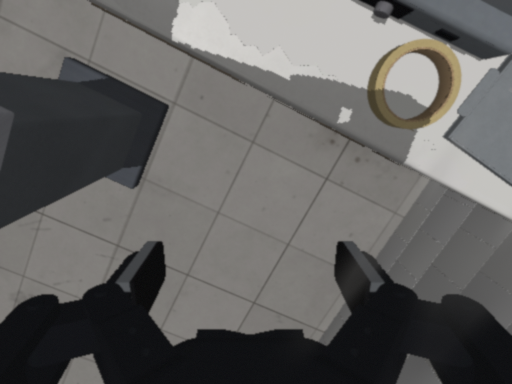

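```bash
python3 - <<'E'
from h import *
c=load('top0'); im=c['image']
a=cv2.resize(im[150:220,120:320],None,fx=4,fy=4,interpolation=cv2.INTER_CUBIC); cv2.imwrite('pics/t_a.png',a)
b=cv2.resize(im[110:220,320:480],None,fx=5,fy=5,interpolation=cv2.INTER_CUBIC); cv2.imwrite('pics/t_b.png',b)
s=load('scene0')['image']
a=cv2.resize(s[170:300,120:300],None,fx=4,fy=4,interpolation=cv2.INTER_CUBIC); cv2.imwrite('pics/s_a.png',a)
print(R(ctrl.sense()['ee_rot']).round(3))
E
```

```text
[[-0.     0.442 -0.897]
 [ 0.001 -0.897 -0.442]
 [-1.    -0.001 -0.   ]]
```

View pics/t_a.png

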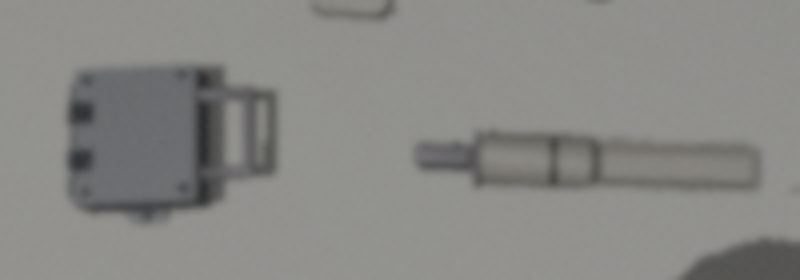

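View pics/t_b.png

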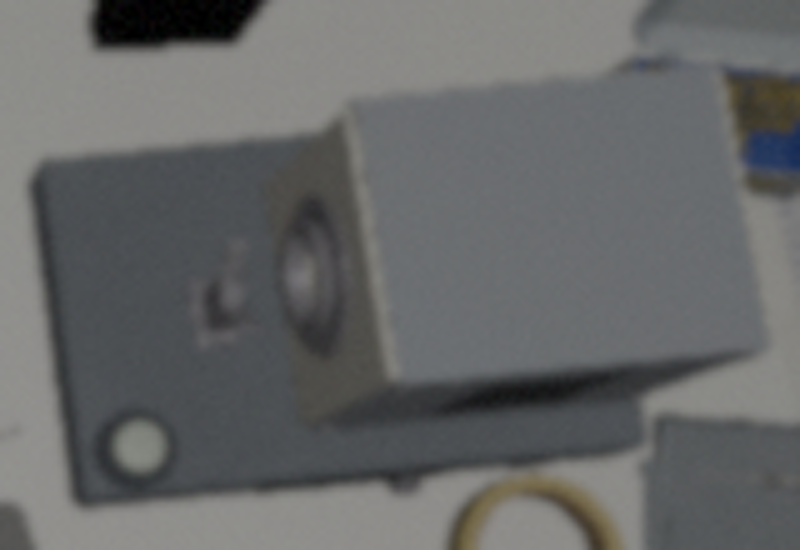

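View pics/s_a.png

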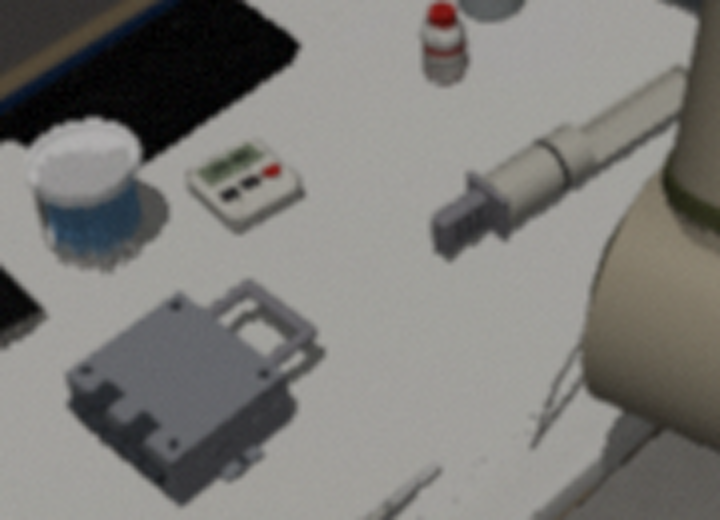

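```bash
python3 - <<'E'
from h import *
c=load('top0')
def A(u,v,z): return onz(c,u/4+120-.4,v/4+150-.4,z).round(0)[:2]
def B(u,v,z): return onz(c,u/5+320-.4,v/5+110-.4,z).round(0)[:2]
print('cover',[A(*p,44) for p in [(75,72),(197,66),(199,205),(72,207)]])
print('bar?',A(252,132,32),A(270,132,32), A(270,132,0))
print('carrier grip',A(417,155,39),'flange',A(476,160,40),'mark',A(555,160,40),'tip',A(758,167,16), 'tr',A(597,162,40))
print('button',B(138,447,69),'base',B(38,165,51),B(80,502,51),B(640,445,51),B(640,452,0))
print('box top',[B(*p,202) for p in [(350,105),(722,72),(765,350),(395,385)]])
print('collar',B(310,275,125),'rest',B(220,300,115))
E
```

```text
cover [array([584., 260.]), array([586., 168.]), array([481., 165.]), array([482., 259.])]
bar? [537. 128.] [537. 115.] [543. 120.]
carrier grip [515.   3.] flange [509. -41.] mark [ 508. -100.] tip [ 502. -254.] tr [ 505. -131.]
button [ 468. -355.] base [ 644. -311.] [ 439. -323.] [ 464. -652.] [ 467. -677.]
box top [array([ 627., -447.]), array([ 639., -643.]), array([ 490., -647.]), array([ 477., -457.])]
collar [ 554. -444.] rest [ 543. -396.]
```

>>> step_arm(commands=[[[0.4, 0.9, 0.4], -0.029], [[0.4, 1, 0.4], -0.029], [[0.4, 1, 0.4], -0.029], [[0.4, 1, 0.2], -0.029], [[0.4, 1, 0], -0.029]], gripper=-1)

```text
time_s: 0.65
eef_pos: [312.5, -273.5, 299.3]
ee_rot: [-0.0, 0.708, -0.001, -0.707]
force: [1.2, -0.6, 0.4]
grip_width: 1.001
```

>>> step_arm(commands=[[[0.5, 1, 0], 0], [[0.5, 1, 0], 0], [[0.5, 1, 0], 0], [[0.5, 1, 0], 0], [[0.5, 1, 0], 0]])

```text
time_s: 1.15
eef_pos: [412.4, -73.1, 298.3]
ee_rot: [0.001, 0.707, 0.001, -0.707]
force: [0.8, 0.0, 0.5]
grip_width: 1.003
```

>>> step_arm(commands=[[[0.4, 1, 0], 0], [[0.4, 1, 0], 0], [[0.4, 1, 0], 0], [[0.4, 1, 0], 0], [[0, 0, 0], 0]])

```text
time_s: 1.65
eef_pos: [476.5, 88.7, 297.7]
ee_rot: [-0.002, -0.707, -0.003, 0.707]
force: [-0.9, -0.4, 0.7]
grip_width: 0.998
```

```bash
python3 - <<'E'
from h import *
c=snap('wrist','w1'); snap('top','top1'); print(c['origin'])
for p in [(533,212,44),(533,124,32),(505,-100,40)]: print(proj(c,p))
E
```

```text
[550.82851208  89.87462228 430.0523757 ]
[155.38179667 118.48413215]
[224.06997791 118.58886045]
[391.22311308 141.69784039]
```

View pics/w1.png

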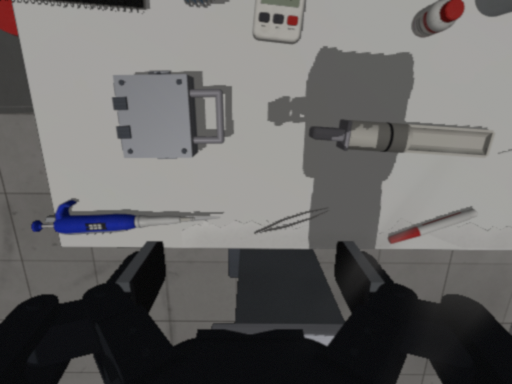

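View pics/top1.png

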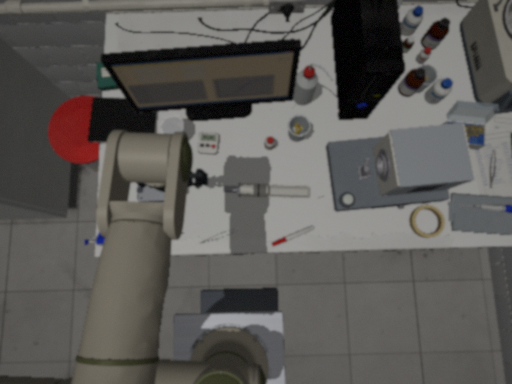

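```bash
python3 - <<'E'
from h import *
im=load('w1')['image']
cv2.imwrite('pics/w1a.png',cv2.resize(im[60:170,100:235],None,fx=5,fy=5,interpolation=cv2.INTER_CUBIC))
cv2.imwrite('pics/w1b.png',cv2.resize(im[100:170,300:500],None,fx=4,fy=4,interpolation=cv2.INTER_CUBIC))
E
```

```text
(no output)
```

View pics/w1a.png

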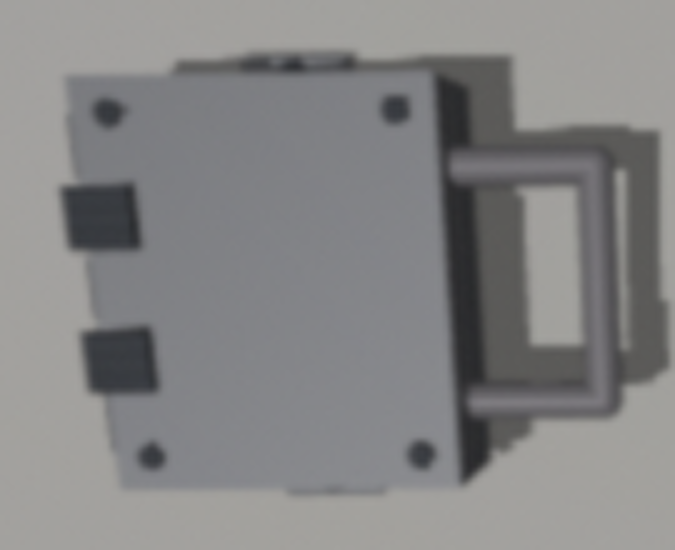

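View pics/w1b.png

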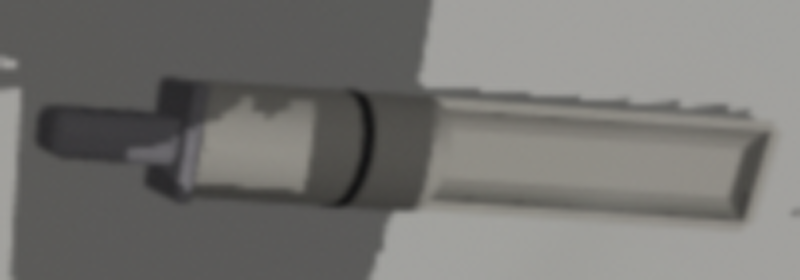

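```bash
python3 - <<'E'
from h import *
c=load('w1')
A=lambda u,v,z: onz(c,u/5+100-.4,v/5+60-.4,z).round(1)[:2]
B=lambda u,v,z: onz(c,u/4+300-.4,v/4+100-.4,z).round(1)[:2]
P=[A(*p,44) for p in [(66,78),(434,70),(462,486),(122,488)]];print(P,np.mean(P,0))
for k in (0,1): print('bar',A(597,155,33),A(605,405,33))
print('holes',[A(*p,44) for p in [(107,113),(396,110),(422,455),(152,457)]])
print('floor',[B(*p,6) for p in [(440,165),(735,185)]],'rim tip',B(768,127,16),B(740,217,16))
print('floor corners',[B(*p,6) for p in [(443,125),(435,192),(738,140),(720,203)]])
print('mark top',B(362,150,38),'grip',B(40,130,39),'grip end R',B(185,138,39),'flange',B(165,80,40),B(185,198,40))
E
```

```text
[array([584.9, 260.5]), array([587.4, 168.8]), array([483.3, 167. ]), array([482.1, 258.6])] [534.425 213.725]
bar [568.3 129.9] [503.9 129.2]
bar [568.3 129.9] [503.9 129.2]
holes [array([576.8, 251.3]), array([578.1, 178.8]), array([491.6, 177.3]), array([490.5, 249.6])]
floor [array([ 502.4, -143.1]), array([ 496. , -252.1])] rim tip [ 517.7 -250.8] [ 485.9 -248.6]
floor corners [array([ 516.7, -141.8]), array([ 492.6, -142.9]), array([ 512.2, -249.3]), array([ 489.4, -248.2])]
mark top [510.9 -98.6] grip [516.7   9.9] grip end R [514.5 -38.5] flange [533.2 -29.7] [494.6 -40.3]
```

>>> step_arm(commands=[[[0.3, 0.2, -0.9], 0.006], [[0.3, 0.2, -0.9], 0], [[0.3, 0.2, -0.9], 0], [[0.3, 0.2, -0.9], 0], [[0.29, 0.22, -0.9], 0]], gripper=0.3, force=25)

```text
time_s: 2.25
eef_pos: [535.9, 124.4, 117.1]
ee_rot: [0.007, 0.707, 0.007, -0.707]
force: [-0.8, 0.1, 0.3]
grip_width: 0.349
```

>>> step_arm(commands=[[[0, 0, 0], 0], [[0, 0, 0], 0]])

```text
time_s: 2.45
eef_pos: [535.6, 124.7, 119.0]
ee_rot: [-0.007, -0.707, -0.007, 0.707]
force: [0.1, 0.5, 0.9]
grip_width: 0.348
```

```bash
python3 - <<'E'
from h import *
c=snap('wrist','w2');s=ctrl.sense(); print(s['eef_pos'],s['joints'],s['force']);print(R(s['ee_rot'])[:,1], proj(c,(536,129.7,32)))
snap('scene','s2')
E
```

```text
[536.03448789 124.83196239 120.09170474] [ 1.59585471e-02  4.90620615e-01  1.57787264e+00 -1.76761364e-04
  1.07104469e+00  1.56677181e+00] [ 0.70848157 -0.55673821  0.65149263]
[ 2.00660953e-02 -9.99798642e-01  1.63585320e-04] [244.05888789 201.15833287]
```

View pics/w2.png

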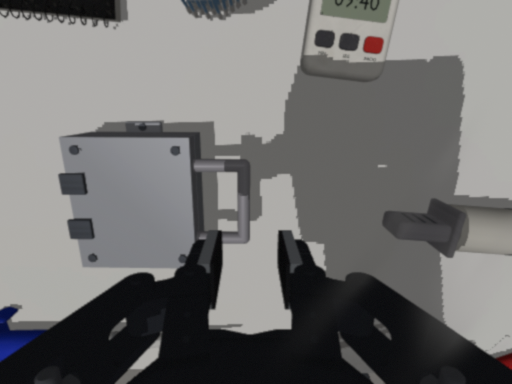

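View pics/s2.png

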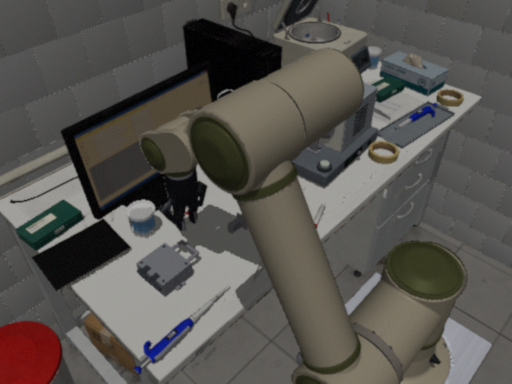

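```bash
python3 - <<'E'
from h import *
c=load('w2'); im=c['image']
a=im[120:280,50:270]; cv2.imwrite('pics/w2a.png',cv2.resize(a,None,fx=3.5,fy=3.5,interpolation=cv2.INTER_CUBIC))
print(onz(c,243.5,190,33),onz(c,244.5,215,33)); print(c['origin'])
for i in range(4): print(ctrl.sense()['eef_pos'])
E
```

```text
[545.59043594 130.26488179  33.        ] [524.54810855 129.1560447   33.        ]
[609.79465343 126.95629688 251.41045679]
[536.22613922 124.99216145 120.53010278]
[536.22613922 124.99216145 120.53010278]
[536.22613922 124.99216145 120.53010278]
[536.22613922 124.99216145 120.53010278]
```

View pics/w2a.png

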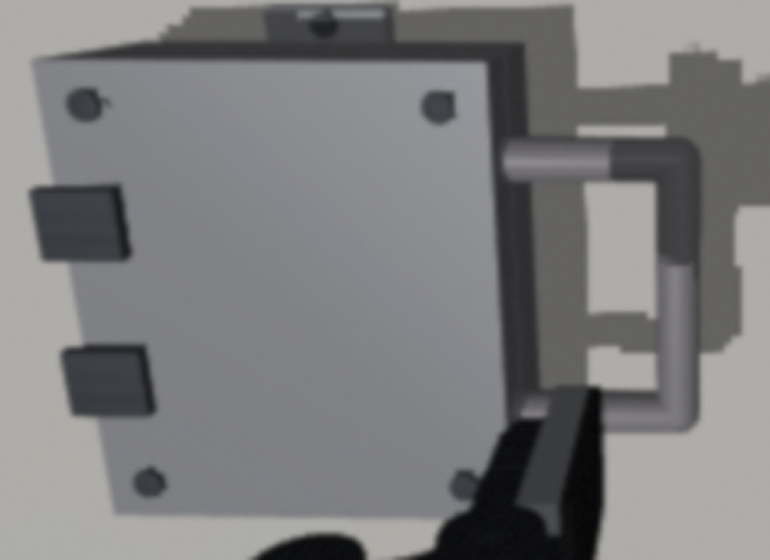

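>>> step_arm(commands=[[[0, 0.105, -0.5], 0], [[0, 0, -0.8], 0], [[0, 0, -0.7], 0], [[0, 0, -0.36], 0], [[0, 0, 0], 0]])

```text
time_s: 3.05
eef_pos: [535.3, 129.7, 23.8]
ee_rot: [-0.007, -0.707, -0.007, 0.707]
force: [-0.7, -0.1, 0.2]
grip_width: 0.349
```

>>> step_arm(commands=[[[0, 0, 0], 0], [[0, 0, 0], 0], [[0, 0, 0], 0], [[0, 0, 0], 0]], gripper=1, force=30)

```text
time_s: 3.45
eef_pos: [536.6, 129.7, 24.9]
ee_rot: [0.008, 0.708, 0.007, -0.706]
force: [3.7, -4.9, 1.7]
grip_width: 0.105
```

```bash
python3 - <<'E'
from h import *
c=snap('wrist','w3');s=ctrl.sense(); print(s['eef_pos'],s['force'],s['grip_width']*85)
import numpy as np
# arc
yh,zh=263.8,26
r=np.hypot(133.8,6);a0=np.arctan2(6,133.8)
for t in np.arange(0,2.71,.15):
    a=a0+t; print(round(t,2),round(yh-r*np.cos(a)-130,1),round(zh+r*np.sin(a)-32,1))
E
```

```text
[536.59686095 129.67203821  24.77349133] [ 3.02114259 -5.20011284  1.97917417] 9.061526410565978
0.0 0.0 0.0
0.15 2.4 19.9
0.3 7.7 39.3
0.45 15.9 57.6
0.6 26.8 74.5
0.75 40.0 89.6
0.9 55.3 102.5
1.05 72.4 113.0
1.2 90.9 120.9
1.35 110.4 125.9
1.5 130.3 127.9
1.65 150.4 126.9
1.8 170.0 122.9
1.95 188.9 116.1
2.1 206.5 106.5
2.25 222.5 94.3
2.4 236.5 80.0
2.55 248.2 63.6
2.7 257.3 45.8
```

View pics/w3.png

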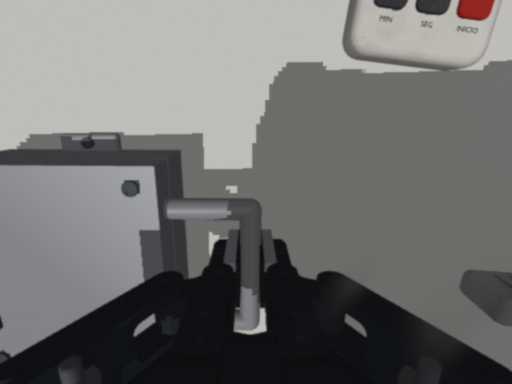

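>>> step_arm(commands=[[[0, 0.06, 0.5], 0], [[0, 0.13, 0.485], 0], [[-0.005, 0.205, 0.458], 0], [[-0.005, 0.272, 0.422], 0], [[-0.006, 0.33, 0.378], 0]])

```text
time_s: 4.0
eef_pos: [536.0, 168.6, 115.5]
ee_rot: [0.008, 0.708, 0.006, -0.706]
force: [4.1, -9.9, 3.8]
grip_width: 0.1
```

>>> step_arm(commands=[[[-0.007, 0.382, 0.322], 0], [[-0.008, 0.428, 0.262], 0], [[-0.009, 0.462, 0.198], 0], [[-0.01, 0.488, 0.125], 0], [[-0.01, 0.498, 0.05], 0]])

```text
time_s: 4.5
eef_pos: [534.2, 260.7, 153.8]
ee_rot: [0.007, 0.708, 0.007, -0.706]
force: [3.4, -2.9, 6.3]
grip_width: 0.103
```

>>> step_arm(commands=[[[-0.01, 0.502, -0.025], 0], [[-0.01, 0.49, -0.1], 0], [[-0.01, 0.472, -0.17], 0], [[-0.009, 0.44, -0.24], 0], [[-0.008, 0.4, -0.305], 0]])

```text
time_s: 5.0
eef_pos: [532.0, 353.7, 118.5]
ee_rot: [0.007, 0.708, 0.008, -0.706]
force: [6.6, -3.1, 2.0]
grip_width: 0.103
```

>>> step_arm(commands=[[[-0.007, 0.35, -0.358], 0], [[-0.006, 0.292, -0.41], 0], [[0, 0, 0], 0], [[0, 0, 0], 0]])

```text
time_s: 5.4
eef_pos: [531.1, 379.4, 86.7]
ee_rot: [0.007, 0.707, 0.008, -0.707]
force: [5.9, 3.7, -1.1]
grip_width: 0.105
```

```bash
python3 - <<'E'
from h import *
c=snap('wrist','w4');c=snap('scene','s4');s=ctrl.sense(); print(s['eef_pos'],s['force'],s['grip_width']*85,s['joints'])
E
```

```text
[531.07322399 379.27010062  87.01080979] [ 5.15104653  4.20034675 -1.75853693] 8.895976869246704 [4.40495552e-01 7.33131971e-01 1.25315581e+00 1.44192637e-03
 1.15349029e+00 1.98980456e+00]
```

View pics/w4.png

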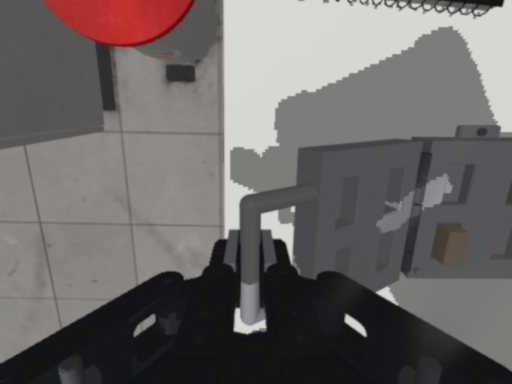

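View pics/s4.png

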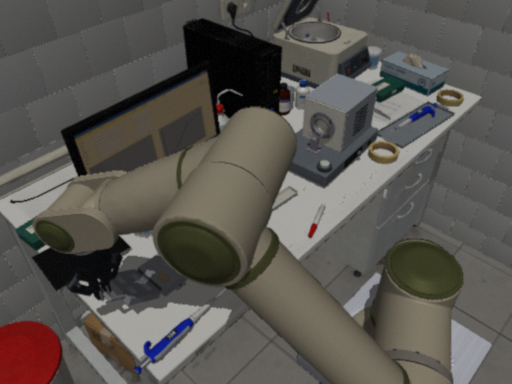

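>>> step_arm(commands=[[[0, 0, 0], 0], [[0, 0, 0], 0], [[0, 0, 0.5], 0], [[0, 0, 0.9], 0], [[0, 0, 0.9], 0]], gripper=0.3)

```text
time_s: 6.0
eef_pos: [530.1, 378.1, 179.9]
ee_rot: [-0.008, -0.706, -0.007, 0.708]
force: [-0.4, -0.1, 0.1]
grip_width: 0.352
```

>>> step_arm(commands=[[[-0.3, -0.8, 0.5], 0], [[-0.3, -0.9, 0.5], 0], [[-0.3, -0.9, 0.5], 0], [[-0.3, -0.9, 0], 0], [[-0.3, -0.9, 0], 0]])

```text
time_s: 6.5
eef_pos: [469.8, 201.0, 239.8]
ee_rot: [0.007, 0.707, 0.008, -0.707]
force: [0.8, -0.6, 0.6]
grip_width: 0.357
```

>>> step_arm(commands=[[[0, 0, 0], 0]])

```text
time_s: 6.6
eef_pos: [469.6, 199.5, 239.7]
ee_rot: [-0.007, -0.707, -0.006, 0.708]
force: [-0.5, 0.6, -0.3]
grip_width: 0.35
```

```bash
python3 - <<'E'
from h import *
c=snap('wrist','w5');s=ctrl.sense(); print(s['eef_pos'],s['force'],s['grip_width']*85,s['joints'])
E
```

```text
[470.2702023  201.03704256 239.74840177] [ 0.4480578   0.57846782 -1.11079158] 30.115588867674887 [1.74431507e-01 2.85244022e-01 1.54164803e+00 3.03696806e-04
 1.31525843e+00 1.72627737e+00]
```

View pics/w5.png

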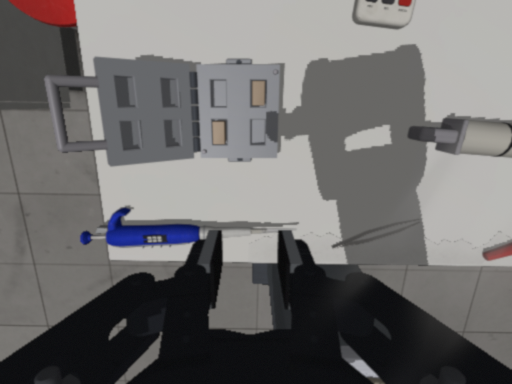

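```bash
python3 - <<'E'
from h import *
c=load('w5'); im=c['image']
cv2.imwrite('pics/w5a.png',cv2.resize(im[50:170,190:290],None,fx=5,fy=5,interpolation=cv2.INTER_CUBIC))
h=cv2.cvtColor(im,cv2.COLOR_BGR2HSV)
m=cv2.inRange(h,(8,60,40),(25,200,220)); m[:50]=0;m[170:]=0;m[:,:190]=0;m[:,290:]=0
cs,_=cv2.findContours(m,0,2)
for k in cs:
    if cv2.contourArea(k)>30:
        r=cv2.minAreaRect(k); print(r, onz(c,*r[0],37), [onz(c,*p,37).round(1)[:2] for p in cv2.boxPoints(r)])
E
```

```text
((260.5, 92.5), (21.0, 5.0), 90.0) [556.92842773 189.537071    37.        ] [array([567.7, 192.6]), array([567.8, 187.1]), array([546. , 186.4]), array([545.9, 192. ])]
```

View pics/w5a.png

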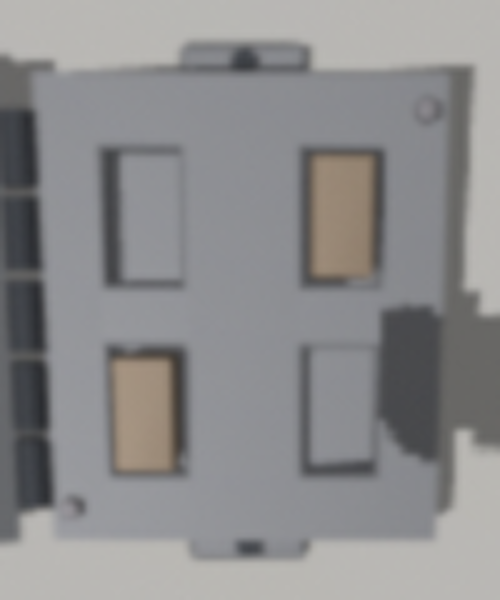

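```bash
python3 - <<'E'
from h import *
c=load('w5')
f=lambda u,v,z: onz(c,u/5+190-.4,v/5+50-.4,z).round(1)[:2]
for n,P in dict(A=[(310,152),(379,153),(374,278),(308,276)],B=[(110,356),(170,356),(176,471),(112,471)]).items():
    q=[f(*p,37) for p in P]; print(n,q,np.mean(q,0))
m=np.array([534.4,213.9]); ex=np.array([-.019,1]); ey=np.array([-1,-.019])
for a in (-22.5,22.5):
    for b in (-21.5,21.5): print(a,b,m+a*ex+b*ey)
E
```

```text
A [array([569.6, 199.6]), array([569.7, 184.6]), array([543.7, 184.8]), array([543.8, 199.5])] [556.7   192.125]
B [array([525.7, 243.8]), array([526. , 230.2]), array([500.2, 229. ]), array([499.9, 243.8])] [512.95 236.7 ]
-22.5 -21.5 [556.3275 191.8085]
-22.5 21.5 [513.3275 190.9915]
22.5 -21.5 [555.4725 236.8085]
22.5 21.5 [512.4725 235.9915]
```

>>> step_arm(commands=[[[0.6, -0.05, -0.6], 0], [[0.6, -0.05, -0.9], 0], [[0.5, -0.05, -1], 0], [[0.35, -0.05, -1], 0], [[0.1, -0.05, -0.9], 0]], gripper=0.25)

```text
time_s: 7.15
eef_pos: [557.5, 192.9, 60.9]
ee_rot: [-0.008, -0.707, -0.008, 0.707]
force: [0.5, 0.0, -0.1]
grip_width: 0.374
```

>>> step_arm(commands=[[[0, 0, 0], 0]])

```text
time_s: 7.25
eef_pos: [554.5, 192.4, 58.5]
ee_rot: [-0.008, -0.704, -0.007, 0.71]
force: [-0.4, 0.7, -0.5]
grip_width: 0.379
```

```bash
python3 - <<'E'
from h import *
c=snap('wrist','w6');s=ctrl.sense(); print(s['eef_pos'],s['force'],s['grip_width']*85)
E
```

```text
[555.80834588 192.75418017  61.85173259] [-0.41406754  0.28193671  0.92303847] 31.988744451290422
```

View pics/w6.png

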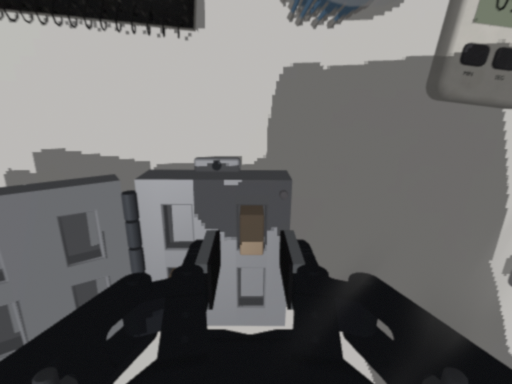

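>>> step_arm(commands=[[[0, 0, -0.3], 0], [[0, 0, -0.165], 0], [[0, 0, 0], 0]])

```text
time_s: 7.6
eef_pos: [556.6, 192.4, 45.1]
ee_rot: [-0.008, -0.707, -0.008, 0.707]
force: [0.4, 0.4, -1.4]
grip_width: 0.376
```

>>> step_arm(commands=[[[0, 0, 0], 0], [[0, 0, 0], 0], [[0, 0, 0], 0], [[0, 0, 0], 0]], gripper=1, force=35)

```text
time_s: 8.0
eef_pos: [557.2, 192.2, 45.8]
ee_rot: [0.007, 0.708, 0.008, -0.707]
force: [-1.2, -0.1, 6.1]
grip_width: 0.139
```

>>> step_arm(commands=[[[0, 0, 0.3], 0], [[0, 0, 0.6], 0], [[0, 0, 0.9], 0], [[0, 0, 0.6], 0], [[0, 0, 0], 0]])

```text
time_s: 8.5
eef_pos: [558.3, 192.3, 145.2]
ee_rot: [0.007, 0.709, 0.008, -0.705]
force: [0.9, 0.2, -0.6]
grip_width: 0.139
```

```bash
python3 - <<'E'
from h import *
c=snap('wrist','w7');s=ctrl.sense(); print(s['eef_pos'],s['force'],s['grip_width']*85); snap('top','top7'); snap('scene','s7')
E
```

```text
[557.41757443 192.18555967 142.88752938] [-0.03383189 -0.48515621 -0.10768531] 12.132241587102088
```

View pics/w7.png

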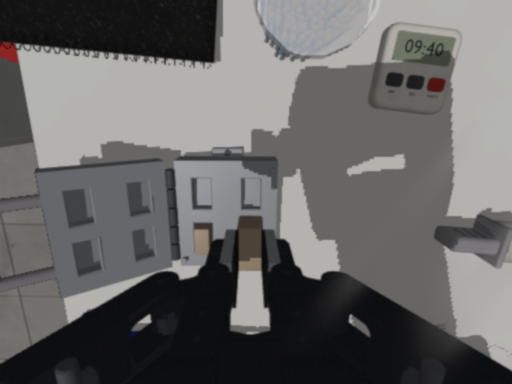

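View pics/top7.png

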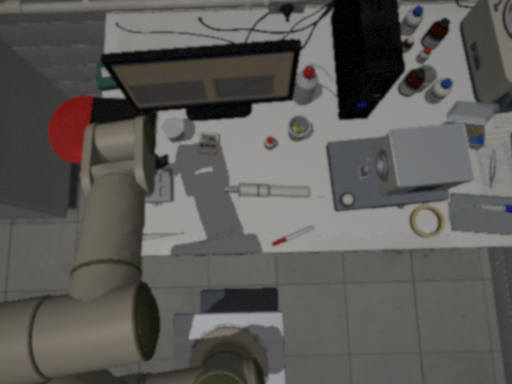

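```bash
python3 - <<'E'
from h import *
c=load('w7'); im=c['image']
a=cv2.convertScaleAbs(im[200:310,195:305],alpha=2)
cv2.imwrite('pics/w7a.png',cv2.resize(a,None,fx=5,fy=5,interpolation=cv2.INTER_CUBIC))
for z in (97,102,105,110,115,120,125): print(z,proj(c,(570,192,z)),proj(c,(544,192,z)))
print(c['origin'])
print(ctrl.sense()['eef_pos'])
E
```

```text
97 [251.43170476 204.38337795] [250.5509418  240.27464045]
102 [251.4779685  206.88564416] [250.57362781 243.57282743]
105 [251.50688896 208.44986515] [250.58778759 245.63143517]
110 [251.55716212 211.16898873] [250.61236218 249.20419091]
115 [251.61021173 214.03828238] [250.63823943 252.96633489]
120 [251.66627433 217.07053962] [250.66552577 256.93333601]
125 [251.72561411 220.2800497 ] [250.69433949 261.12239499]
[631.60458874 194.51288145 278.09981441]
[556.3659224  192.02402179 140.41008993]
```

View pics/w7a.png

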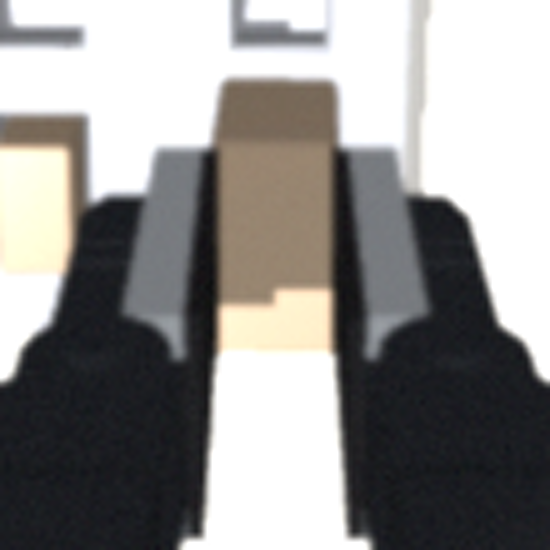

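View pics/s7.png

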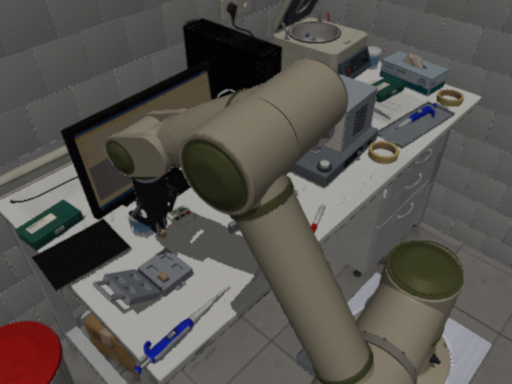

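```bash
python3 - <<'E'
from h import *
P=[]
for i in range(10):
    capture('wrist'); s=ctrl.sense(); P.append(s['eef_pos'])
P=np.array(P); print(P.round(1)); print(P.mean(0),P.std(0)); print(s['time_s'],s['dq'])
E
```

```text
[[556.3 192.  140. ]
 [556.3 192.  139.9]
 [556.3 192.  139.9]
 [556.5 192.  140.1]
 [556.6 192.1 140.2]
 [556.6 192.  140.4]
 [556.7 192.1 140.5]
 [556.7 192.1 140.7]
 [556.8 192.1 140.8]
 [556.8 192.1 140.8]]
[556.55880032 192.041058   140.335856  ] [0.18691218 0.04042106 0.33201218]
9.15 [-0.00062222 -0.00122212 -0.00014572 -0.00070408  0.00233051  0.0017302 ]
```

>>> step_arm(commands=[[[-0.1, -0.5, 0.3], 0.0475], [[-0.13, -0.8, 0.3], 0.0475], [[-0.13, -0.8, 0.3], 0.0475], [[-0.13, -0.85, 0.3], 0.0475], [[-0.13, -0.85, 0.3], 0.0475]])

```text
time_s: 9.65
eef_pos: [531.6, 38.9, 201.5]
ee_rot: [0.267, 0.655, 0.267, -0.655]
force: [0.6, -0.3, 0.4]
grip_width: 0.145
```

>>> step_arm(commands=[[[-0.13, -0.85, 0], 0.0475], [[-0.13, -0.85, 0], 0.0475], [[-0.13, -0.85, 0], 0.0475], [[-0.13, -0.85, 0], 0.0475], [[-0.13, -0.75, 0], 0.0475]])

```text
time_s: 10.15
eef_pos: [505.6, -127.5, 201.1]
ee_rot: [0.487, 0.513, 0.487, -0.513]
force: [-0.1, 0.0, -0.1]
grip_width: 0.139
```

>>> step_arm(commands=[[[0, 0, 0], 0], [[0, 0, 0], 0], [[0, 0, 0], 0]])

```text
time_s: 10.45
eef_pos: [506.1, -125.0, 201.0]
ee_rot: [0.485, 0.514, 0.485, -0.514]
force: [-0.2, -0.6, 0.5]
grip_width: 0.14
```

```bash
cat >> h.py <<'E'
def st(n=5):
    P=[]
    for i in range(n):
        capture('wrist'); s=ctrl.sense(); P.append(s['eef_pos'])
    P=np.array(P); y=R(s['ee_rot'])[:,1]
    print('t%.2f'%s['time_s'],'tcp',P.mean(0).round(1),'std',P.std(0).round(2),'jaw deg %.2f'%np.degrees(np.arctan2(y[1],y[0])),'F',s['force'].round(1),'w %.1f'%(s['grip_width']*85))
E
python3 - <<'E'
from h import *
st(); snap('wrist','w8')
E
```

```text
t10.70 tcp [ 506.2 -125.1  201. ] std [0.02 0.15 0.01] jaw deg -3.26 F [-0.1  1.3  0.1] w 12.1
```

View pics/w8.png

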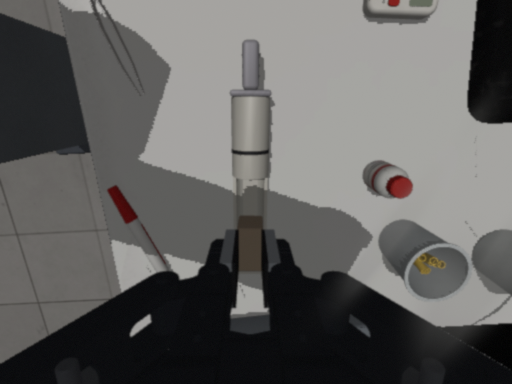

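```bash
python3 - <<'E'
from h import *
c=load('w8'); im=c['image']
a=cv2.convertScaleAbs(im[30:330,215:290],alpha=1.5)
cv2.imwrite('pics/w8a.png',np.hstack([cv2.resize(a[:150],None,fx=4,fy=4,interpolation=cv2.INTER_CUBIC),cv2.resize(a[150:],None,fx=4,fy=4,interpolation=cv2.INTER_CUBIC)]))
E
```

```text
(no output)
```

View pics/w8a.png

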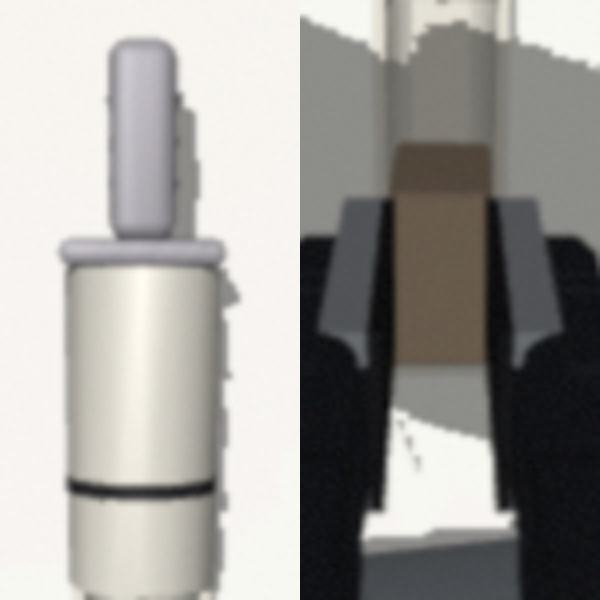

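```bash
python3 - <<'E'
from h import *
c=load('w8'); f=lambda u,v,z: onz(c,u/4+215-.4,v/4+30-.4,z).round(1)[:2]
print('grip end',f(142,42,39),'flange front',f(142,262,40),'grip/fl',f(141.5,240,39),'mark',f(141.5,487,40),f(141.5,489,40))
print('tube edges z20', f(68,400,22),f(216,400,22), f(70,560,22),f(218,560,22)); print(c['origin'])
print('rims', f(78,640,16),f(214,640,16))
E
```

```text
grip end [515.3   5.1] flange front [512.6 -42.8] grip/fl [512.7 -37.7] mark [509.4 -97. ] [509.4 -97.5]
tube edges z20 [491.2 -75.7] [530.2 -77.9] [ 488.5 -118.7] [ 529.2 -121. ]
[511.36462623 -51.54210527 333.38299792]
rims [ 488.6 -143.5] [ 527.5 -145.7]
```

>>> step_arm(commands=[[[-0.02, -0.65, -0.5], 0], [[-0.02, -0.65, -0.8], 0], [[-0.02, -0.64, -0.8], 0], [[0, 0, -0.9], 0], [[0, 0, -0.75], 0]])

```text
time_s: 11.25
eef_pos: [503.2, -203.8, 49.2]
ee_rot: [-0.485, -0.514, -0.485, 0.515]
force: [-0.7, 0.5, 0.0]
grip_width: 0.143
```

>>> step_arm(commands=[[[0, 0, 0], 0], [[0, 0, 0], 0]])

```text
time_s: 11.45
eef_pos: [504.0, -203.5, 51.8]
ee_rot: [0.486, 0.514, 0.485, -0.514]
force: [0.7, -0.6, 0.2]
grip_width: 0.141
```

```bash
python3 - <<'E'
from h import *
st(); c=snap('wrist','w9')
cv2.imwrite('pics/w9a.png',cv2.resize(c['image'][130:300,180:320],None,fx=3.5,fy=3.5,interpolation=cv2.INTER_CUBIC))
E
```

```text
t11.70 tcp [ 504.5 -203.8   52.7] std [0.12 0.05 0.19] jaw deg -3.27 F [-0.1 -0.6  0. ] w 12.0
```

View pics/w9a.png

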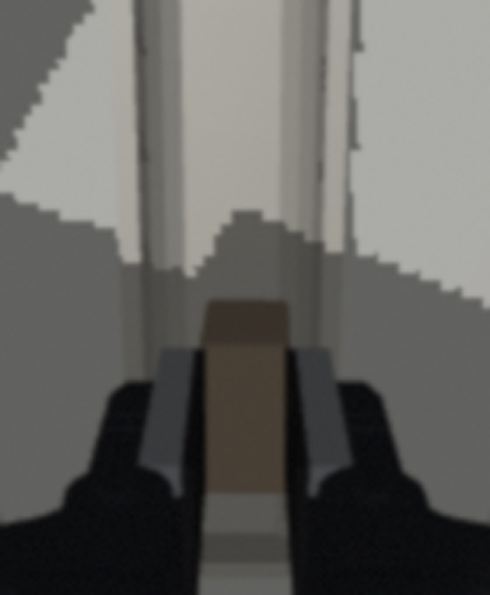

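```bash
python3 - <<'E'
from h import *
c=load('w9'); f=lambda u,v,z: onz(c,u/3.5+180-.4,v/3.5+130-.4,z).round(1)[:2]
print('floor',f(183,100,6),f(281,100,6),f(183,200,6),f(284,200,6))
print('rim out',f(126,200,16),f(352,200,16)); print('rim in',f(142,200,16),f(324,200,16))
print('bar bottom near', f(203,305,26),f(288,305,26)); print(c['origin'])
for y in (-120,-170): 
  t=(-97.4-y)/.9985; print(509.5-.055*t)
E
```

```text
floor [ 496.9 -161.3] [ 514.3 -162.3] [ 495.5 -179.8] [ 514.  -180.9]
rim out [ 486.4 -176.4] [ 525.5 -178.7]
rim in [ 489.2 -176.6] [ 520.6 -178.4]
bar bottom near [ 499.  -192.7] [ 513.3 -193.5]
[ 509.21070497 -129.80930987  184.64238497]
508.25513269904854
505.50100150225336
```

>>> step_arm(commands=[[[-0.033, 0, -0.2], 0], [[0, 0, -0.2], 0], [[0, 0, -0.08], 0], [[0, 0, 0], 0], [[0, 0, 0], 0]])

```text
time_s: 12.25
eef_pos: [502.6, -203.6, 33.1]
ee_rot: [0.486, 0.514, 0.485, -0.514]
force: [-3.6, 3.0, 20.8]
grip_width: 0.141
```

```bash
python3 - <<'E'
from h import *
st(3); c=snap('wrist','w10')
cv2.imwrite('pics/w10a.png',cv2.resize(c['image'][130:300,180:320],None,fx=3.5,fy=3.5,interpolation=cv2.INTER_CUBIC))
E
```

```text
t12.40 tcp [ 502.6 -203.6   33.1] std [0.01 0.   0.01] jaw deg -3.27 F [-4.6  3.8 21. ] w 12.2
```

View pics/w10a.png

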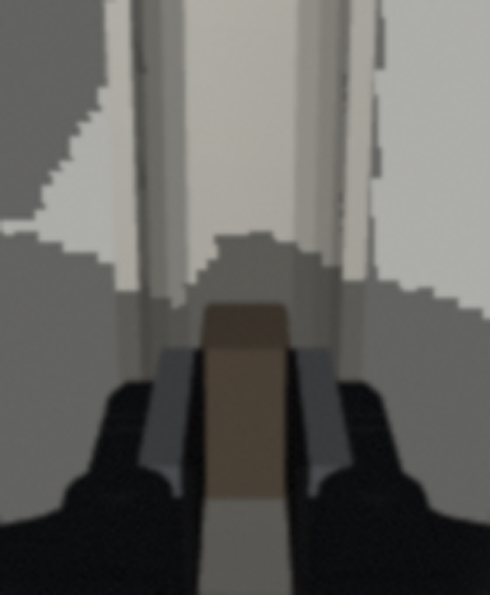

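>>> step_arm(commands=[[[0, 0, 0.05], 0], [[0, 0, 0], 0], [[0, 0, 0], 0], [[0, 0, 0.4], 0], [[0, 0, 0.8], 0]], gripper=0.4)

```text
time_s: 12.95
eef_pos: [501.1, -202.8, 80.0]
ee_rot: [-0.484, -0.514, -0.487, 0.515]
force: [0.6, -0.7, -0.0]
grip_width: 0.299
```

>>> step_arm(commands=[[[0, 0.3, 0.9], 0], [[0, 0.5, 0.9], 0], [[0, 0.5, 0.8], 0], [[0, 0, 0], 0]])

```text
time_s: 13.35
eef_pos: [503.7, -150.4, 189.5]
ee_rot: [0.488, 0.514, 0.484, -0.513]
force: [1.3, -1.3, 0.1]
grip_width: 0.303
```

```bash
python3 - <<'E'
from h import *
st(3); c=snap('wrist','w11')
E
```

```text
t13.50 tcp [ 502.4 -151.3  185.7] std [0.41 0.22 1.  ] jaw deg -3.29 F [ 0.1  0.  -0.3] w 25.8
```

View pics/w11.png

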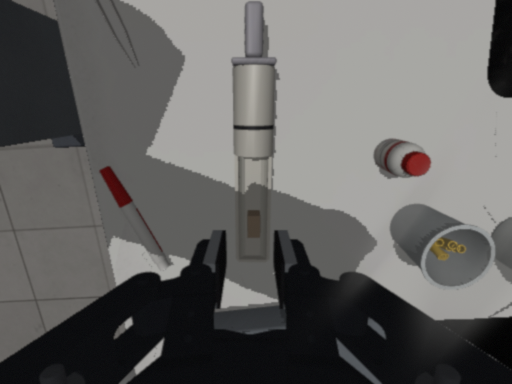

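>>> step_arm(commands=[[[0.026, 0.95, 0], -0.0475], [[0.026, 0.97, 0], -0.0475], [[0.026, 0.97, 0], -0.0475], [[0.026, 0.97, 0], -0.0475], [[0.026, 0.97, 0], -0.0475]], gripper=0.25)

```text
time_s: 14.05
eef_pos: [507.1, 39.6, 184.3]
ee_rot: [-0.266, -0.654, -0.267, 0.656]
force: [-0.4, 0.5, -0.5]
grip_width: 0.378
```

>>> step_arm(commands=[[[0.026, 0.97, 0], -0.0475], [[0.026, 0.97, 0], -0.0475], [[0.026, 0.97, 0], -0.0475], [[0.026, 0.97, -0.3], -0.0475], [[0.026, 0.97, -0.5], -0.0475]])

```text
time_s: 14.55
eef_pos: [513.1, 230.2, 152.9]
ee_rot: [0.014, 0.707, 0.014, -0.707]
force: [0.7, -0.8, -0.4]
grip_width: 0.378
```

>>> step_arm(commands=[[[0, 0, -0.8], 0], [[0, 0, -0.8], 0], [[0, 0, -0.3], 0], [[0, 0, 0], 0], [[0, 0, 0], 0]])

```text
time_s: 15.05
eef_pos: [513.5, 228.8, 78.7]
ee_rot: [0.016, 0.707, 0.016, -0.707]
force: [0.4, -0.6, 0.0]
grip_width: 0.372
```

```bash
python3 - <<'E'
from h import *
st(3); c=snap('wrist','w12')
E
```

```text
t15.20 tcp [513.6 229.   79.3] std [0.05 0.06 0.06] jaw deg -87.37 F [0.2 0.4 0.2] w 31.7
```

View pics/w12.png

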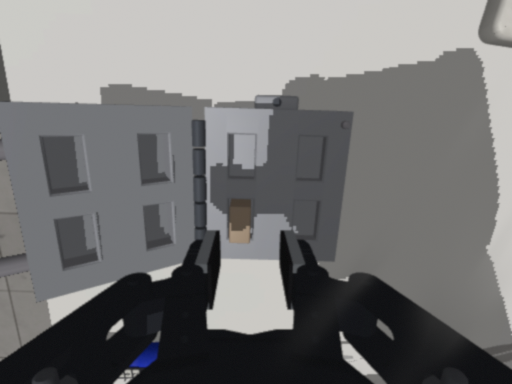

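>>> step_arm(commands=[[[-0.02, 0.185, 0], -0.0083], [[0, 0, -0.4], 0], [[0, 0, -0.35], 0], [[0, 0, 0], 0], [[0, 0, 0], 0]])

```text
time_s: 15.75
eef_pos: [512.0, 236.5, 48.1]
ee_rot: [-0.007, -0.707, -0.007, 0.707]
force: [-0.4, 0.3, -0.5]
grip_width: 0.376
```

```bash
python3 - <<'E'
from h import *
st(3); c=snap('wrist','w13')
cv2.imwrite('pics/w13a.png',cv2.convertScaleAbs(cv2.resize(c['image'][150:320,160:340],None,fx=3.5,fy=3.5,interpolation=cv2.INTER_CUBIC),alpha=1.6))
E
```

```text
t15.90 tcp [512.4 236.5  48.5] std [0.02 0.03 0.06] jaw deg -88.85 F [0.5 0.2 0.2] w 31.8
```

View pics/w13a.png

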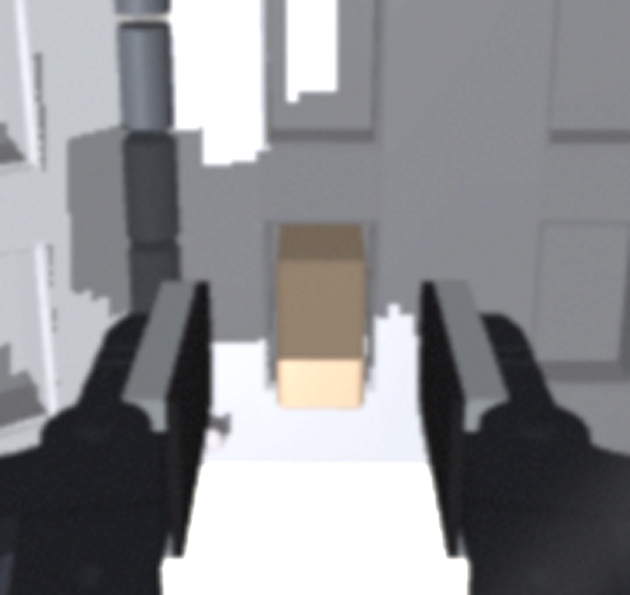

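>>> step_arm(commands=[[[0, 0, -0.19], 0], [[0, 0, 0], 0], [[0, 0, 0], 0]])

```text
time_s: 16.25
eef_pos: [511.8, 236.5, 40.0]
ee_rot: [-0.007, -0.707, -0.007, 0.707]
force: [0.1, 1.3, 0.6]
grip_width: 0.374
```

>>> step_arm(commands=[[[0, 0, 0], 0], [[0, 0, 0], 0], [[0, 0, 0], 0], [[0, 0, 0], 0]], gripper=1)

```text
time_s: 16.65
eef_pos: [512.1, 236.6, 40.5]
ee_rot: [0.007, 0.707, 0.007, -0.707]
force: [1.3, 0.6, 2.3]
grip_width: 0.147
```

```bash
python3 - <<'E'
from h import *
st(2)
E
```

```text
t16.75 tcp [512.1 236.6  40.5] std [0.01 0.01 0.  ] jaw deg -88.85 F [-0.2  0.3  2. ] w 12.6
```

>>> step_arm(commands=[[[0, 0, 0.3], 0], [[0, 0, 0.6], 0], [[0, 0, 0.9], 0], [[0, 0, 0.9], 0], [[0, 0, 0.9], 0]])

```text
time_s: 17.25
eef_pos: [511.7, 236.5, 186.5]
ee_rot: [0.007, 0.707, 0.007, -0.707]
force: [0.8, 0.1, -0.4]
grip_width: 0.144
```

>>> step_arm(commands=[[[-0.015, -0.6, 0.1], 0.043], [[-0.015, -0.9, 0.1], 0.043], [[-0.015, -0.9, 0], 0.043], [[-0.015, -0.9, 0], 0.043], [[-0.015, -0.9, 0], 0.043]])

```text
time_s: 17.75
eef_pos: [508.6, 67.2, 193.1]
ee_rot: [0.243, 0.664, 0.243, -0.664]
force: [1.1, 0.2, 0.3]
grip_width: 0.146
```

>>> step_arm(commands=[[[-0.015, -0.9, 0], 0.043], [[-0.015, -0.9, 0], 0.043], [[-0.015, -0.9, 0], 0.043], [[-0.015, -0.9, 0], 0.043], [[-0.015, -0.9, 0], 0.043]])

```text
time_s: 18.25
eef_pos: [505.6, -112.9, 193.1]
ee_rot: [0.449, 0.546, 0.449, -0.546]
force: [0.5, 0.0, -0.0]
grip_width: 0.15
```

>>> step_arm(commands=[[[-0.01, -0.8, 0], 0.043], [[0, -0.3, 0], 0], [[0, 0, 0], 0], [[0, 0, 0], 0]])

```text
time_s: 18.65
eef_pos: [505.5, -154.4, 192.5]
ee_rot: [0.483, 0.516, 0.483, -0.516]
force: [-0.6, 1.3, 0.3]
grip_width: 0.146
```

```bash
python3 - <<'E'
from h import *
st(3); c=snap('wrist','w14')
E
```

```text
t18.80 tcp [ 505.6 -154.2  192.5] std [0.03 0.04 0.01] jaw deg -3.68 F [ 0.6 -0.2 -0.4] w 12.7
```

View pics/w14.png

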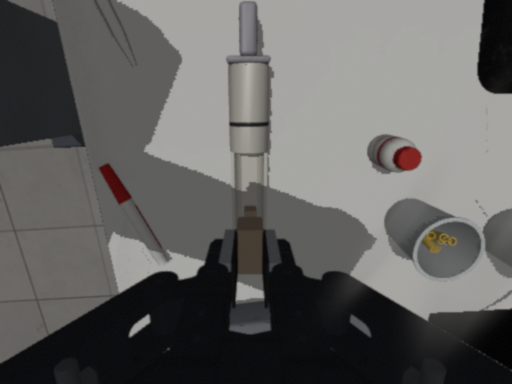

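>>> step_arm(commands=[[[-0.027, -0.44, -0.6], 0.002], [[0, 0, -0.9], 0], [[0, 0, -0.9], 0], [[0, 0, -0.9], 0], [[0, 0, -0.3], 0]])

```text
time_s: 19.35
eef_pos: [503.1, -171.6, 45.4]
ee_rot: [-0.483, -0.514, -0.487, 0.515]
force: [-0.4, -0.0, -0.2]
grip_width: 0.152
```

>>> step_arm(commands=[[[0, 0, 0], 0], [[0, 0, 0], 0]])

```text
time_s: 19.55
eef_pos: [505.3, -173.3, 49.8]
ee_rot: [0.486, 0.515, 0.485, -0.514]
force: [0.7, -0.8, 1.2]
grip_width: 0.15
```

```bash
python3 - <<'E'
from h import *
st(3); c=snap('wrist','w15')
cv2.imwrite('pics/w15a.png',cv2.resize(c['image'][130:300,180:320],None,fx=3.5,fy=3.5,interpolation=cv2.INTER_CUBIC))
E
```

```text
t19.70 tcp [ 505.4 -173.4   50. ] std [0.08 0.02 0.09] jaw deg -3.34 F [-0.7  0.3  0.9] w 12.8
```

View pics/w15a.png

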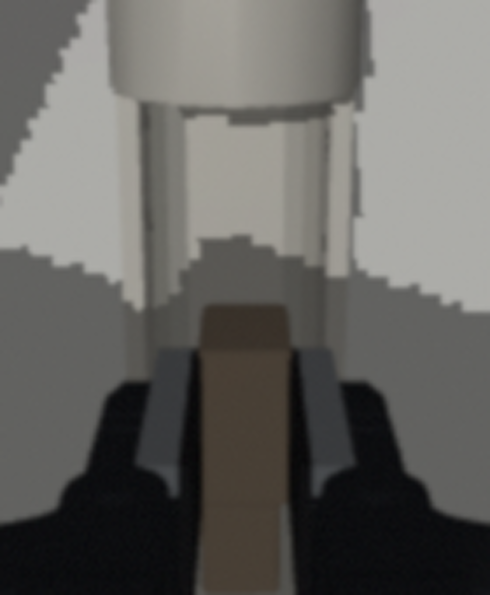

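>>> step_arm(commands=[[[-0.02, 0, -0.2], 0], [[0, 0, -0.2], 0], [[0, 0, -0.08], 0], [[0, 0, 0], 0], [[0, 0, 0], 0]])

```text
time_s: 20.25
eef_pos: [503.4, -172.9, 29.4]
ee_rot: [-0.485, -0.514, -0.486, 0.514]
force: [-4.4, 1.9, 10.9]
grip_width: 0.151
```

```bash
python3 - <<'E'
from h import *
st(3)
E
```

```text
t20.40 tcp [ 503.4 -172.9   29.4] std [0.01 0.   0.01] jaw deg -3.34 F [-4.7  2.3 11. ] w 12.7
```

>>> step_arm(commands=[[[0, 0, 0.05], 0], [[0, 0, 0], 0], [[0, 0, 0], 0], [[0, 0, 0.4], 0], [[0, 0, 0.8], 0]], gripper=0.45)

```text
time_s: 20.9
eef_pos: [502.5, -172.4, 77.6]
ee_rot: [-0.483, -0.514, -0.487, 0.515]
force: [0.4, 0.6, -0.2]
grip_width: 0.271
```

>>> step_arm(commands=[[[0, 0.5, 0.8], 0], [[0, 0.8, 0.3], 0], [[0.02, 0.8, 0], 0], [[0.02, 0.5, 0], 0], [[0, 0, 0], 0]])

```text
time_s: 21.4
eef_pos: [505.1, -67.1, 123.0]
ee_rot: [0.486, 0.514, 0.486, -0.514]
force: [-0.7, -0.6, -0.7]
grip_width: 0.276
```

```bash
python3 - <<'E'
from h import *
st(3); c=snap('wrist','w16')
E
```

```text
t21.55 tcp [505.3 -69.2 123. ] std [0.03 0.56 0.01] jaw deg -3.36 F [ 1.1 -0.9 -0.7] w 23.1
```

View pics/w16.png

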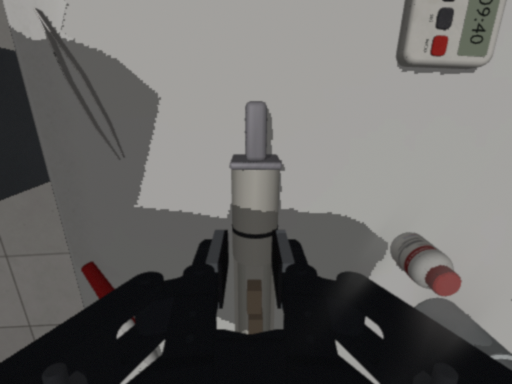

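```bash
python3 - <<'E'
from h import *
c=load('w16'); im=c['image']
cv2.imwrite('pics/w16a.png',cv2.resize(im[90:250,215:300],None,fx=4,fy=4,interpolation=cv2.INTER_CUBIC))
E
```

```text
(no output)
```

View pics/w16a.png

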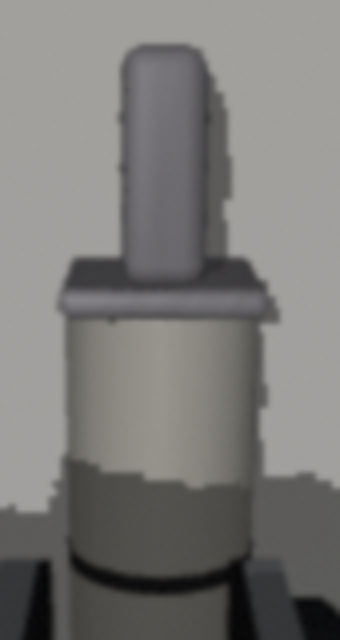

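```bash
python3 - <<'E'
from h import *
c=load('w16'); f=lambda u,v,z: onz(c,u/4+215-.4,v/4+90-.4,z).round(1)[:2]
print('grip',f(164.5,48,39),f(164,275,39),'flange top back',f(163,292,40),f(163,318,40),'mark',f(160,582,40))
E
```

```text
grip [515.4   5.8] [513.1 -35.1] flange top back [512.7 -38.1] [512.5 -43.1] mark [509.  -97.9]
```

>>> step_arm(commands=[[[0.11, 0.68, 0], 0], [[0.11, 0.68, -0.2], 0], [[0, 0, -0.7], 0], [[0, 0, -0.7], 0], [[0, 0, -0.4], 0]], gripper=0.1)

```text
time_s: 22.1
eef_pos: [513.4, -15.3, 41.1]
ee_rot: [-0.484, -0.514, -0.486, 0.515]
force: [-0.1, -0.6, 0.3]
grip_width: 0.446
```

>>> step_arm(commands=[[[0, 0, -0.3], 0], [[0, 0, 0], 0], [[0, 0, 0], 0]])

```text
time_s: 22.4
eef_pos: [514.5, -15.2, 31.6]
ee_rot: [0.485, 0.515, 0.485, -0.514]
force: [0.1, 0.4, 0.4]
grip_width: 0.451
```

```bash
python3 - <<'E'
from h import *
st(3); c=snap('wrist','w17')
E
```

```text
t22.55 tcp [514.7 -15.   32. ] std [0.02 0.07 0.05] jaw deg -3.36 F [-0.5  0.7 -1.1] w 38.2
```

View pics/w17.png

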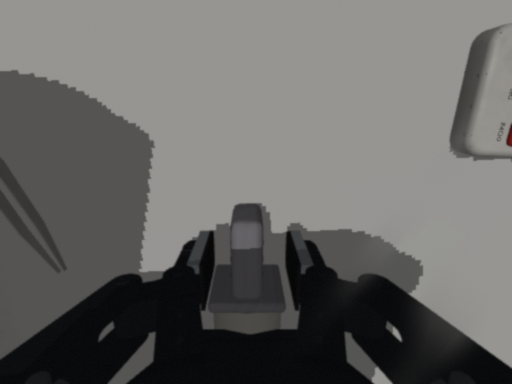

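>>> step_arm(commands=[[[-0.018, 0, -0.28], 0], [[0, 0, 0], 0], [[0, 0, 0], 0]])

```text
time_s: 22.9
eef_pos: [513.1, -14.6, 19.5]
ee_rot: [-0.485, -0.514, -0.485, 0.515]
force: [0.5, -0.4, -0.1]
grip_width: 0.456
```

>>> step_arm(commands=[[[0, 0, 0], 0], [[0, 0, 0], 0], [[0, 0, 0], 0], [[0, 0, 0], 0], [[0, 0, 0], 0]], gripper=1, force=100)

```text
time_s: 23.4
eef_pos: [513.5, -14.7, 20.2]
ee_rot: [0.485, 0.514, 0.485, -0.514]
force: [-1.5, 1.5, 5.4]
grip_width: 0.174
```

```bash
python3 - <<'E'
from h import *
st(3)
E
```

```text
t23.55 tcp [513.5 -14.7  20.2] std [0.01 0.01 0.  ] jaw deg -3.35 F [-1.9  0.2  6.1] w 14.8
```

>>> step_arm(commands=[[[0, 0, 0.1], 0], [[0, 0, 0.2], 0], [[0, 0, 0.3], 0], [[0, 0, 0.5], 0], [[0, 0, 0.5], 0]])

```text
time_s: 24.05
eef_pos: [513.3, -14.6, 85.3]
ee_rot: [0.485, 0.514, 0.485, -0.514]
force: [-0.3, 0.7, -1.8]
grip_width: 0.175
```

>>> step_arm(commands=[[[0, 0, 0.5], 0], [[0, 0, 0.5], 0], [[0, 0, 0.4], 0], [[0, 0, 0.2], 0], [[0, 0, 0], 0]])

```text
time_s: 24.55
eef_pos: [513.7, -14.7, 149.1]
ee_rot: [0.486, 0.515, 0.485, -0.514]
force: [-0.2, 1.1, -2.1]
grip_width: 0.166
```

>>> step_arm(commands=[[[0.05, -0.2, 0], 0.005], [[0.08, -0.4, 0], 0.008], [[0.1, -0.5, 0], 0.009], [[0.1, -0.5, 0], 0.008], [[0.08, -0.4, 0], 0.008]])

```text
time_s: 25.05
eef_pos: [529.5, -95.5, 147.0]
ee_rot: [0.515, 0.484, 0.516, -0.485]
force: [0.2, 0.4, -2.3]
grip_width: 0.171
```

```bash
python3 - <<'E'
from h import *
st(5);snap('top','top18'); snap('scene','s18'); snap('wrist','w18')
E
```

```text
t25.30 tcp [529.5 -95.4 147.1] std [0.22 1.27 0.15] jaw deg 3.47 F [-0.6  0.2 -2.5] w 14.5
```

View pics/top18.png

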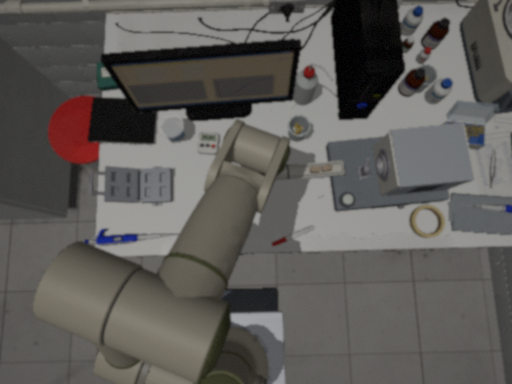

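View pics/s18.png

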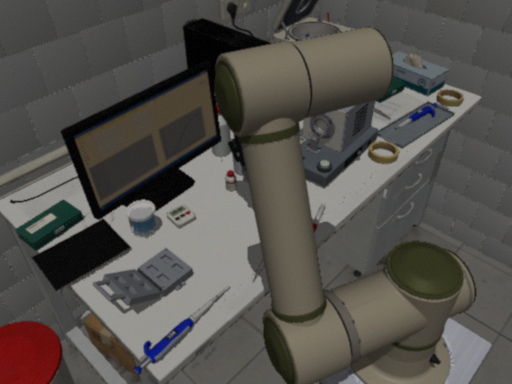

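View pics/w18.png

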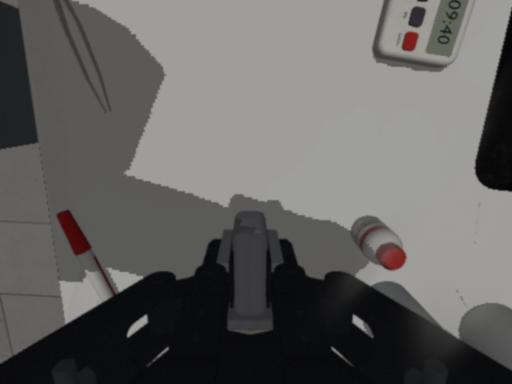

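```bash
python3 - <<'E'
from h import *
c=load('top18'); im=c['image']
cv2.imwrite('pics/t18a.png',cv2.resize(cv2.convertScaleAbs(im[120:220,270:400],alpha=1.4),None,fx=6,fy=6,interpolation=cv2.INTER_CUBIC))
E
```

```text
(no output)
```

View pics/t18a.png

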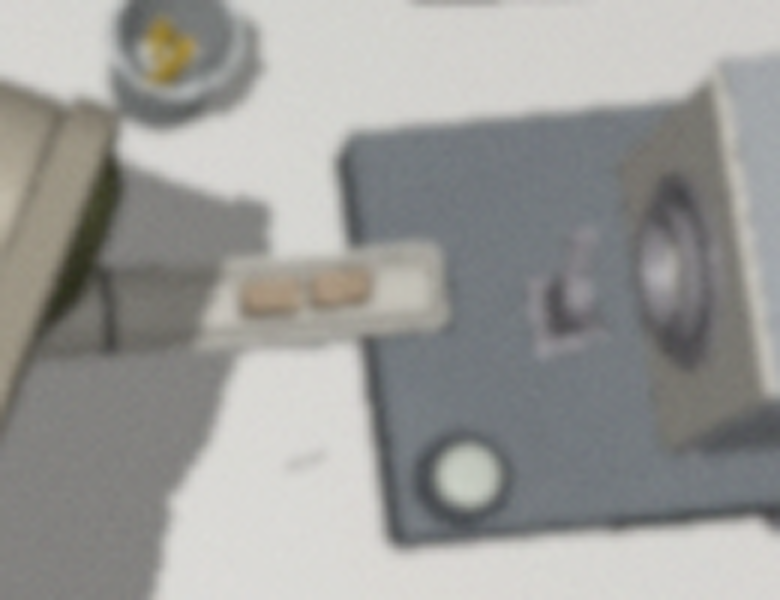

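```bash
python3 - <<'E'
from h import *
c=load('top18'); f=lambda u,v,z: onz(c,u/6+270-.4,v/6+120-.4,z).round(1)
print('tip',f(441,244,143),f(445,328,143),'mid',f(442,286,143),'mark',f(106,310,165),'trough back rims',f(228,262,143),f(205,348,143))
print('base',f(346,135,51),f(398,543,51)); print('button',f(467,475,69))
print('box front edge z202',f(716,68,202),f(772,402,202))
print('collar rim', f(638,270,125), 'top/bot', f(678,180,125),f(688,366,125))
print('rest',f(535,282,120),f(585,235,120),f(543,352,120),f(600,335,120))
E
```

```text
tip [ 564.7 -333.9  143. ] [ 525.4 -333.   143. ] mid [ 545. -333.  143.] mark [ 533.2 -177.6  165. ] trough back rims [ 559.  -236.2  143. ] [ 519.2 -223.7  143. ]
base [ 645.6 -311.6   51. ] [ 438.8 -324.3   51. ]
button [ 468.6 -355.8   69. ]
box front edge z202 [ 625.7 -445.4  202. ] [ 476.7 -455.9  202. ]
collar rim [ 554.2 -428.4  125. ] top/bot [ 596.9 -450.6  125. ] [ 508.2 -447.6  125. ]
rest [ 551.  -381.7  120. ] [ 572.9 -406.7  120. ] [ 517.7 -382.9  120. ] [ 525.  -409.9  120. ]
```

>>> step_arm(commands=[[[-0.03, 0, -0.1], 0.002], [[0.016, -0.25, -0.2], 0], [[0.026, -0.4, -0.2], 0], [[0.026, -0.4, -0.05], 0], [[0.024, -0.35, 0], 0]])

```text
time_s: 25.95
eef_pos: [532.1, -152.6, 125.3]
ee_rot: [0.516, 0.483, 0.517, -0.483]
force: [0.2, 0.3, -1.5]
grip_width: 0.168
```

>>> step_arm(commands=[[[0, 0, 0], 0], [[0, 0, 0], 0]])

```text
time_s: 26.15
eef_pos: [532.3, -151.1, 126.0]
ee_rot: [0.516, 0.483, 0.516, -0.483]
force: [0.2, -0.3, -2.0]
grip_width: 0.17
```

```bash
python3 - <<'E'
from h import *
st(5);c=snap('top','top19'); snap('scene','s19')
im=c['image'];cv2.imwrite('pics/t19a.png',cv2.resize(cv2.convertScaleAbs(im[120:220,270:400],alpha=1.4),None,fx=6,fy=6,interpolation=cv2.INTER_CUBIC))
E
```

```text
t26.40 tcp [ 532.3 -150.3  126.1] std [0.02 0.16 0.02] jaw deg 3.89 F [-0.3  0.3 -1.4] w 14.5
```

View pics/t19a.png

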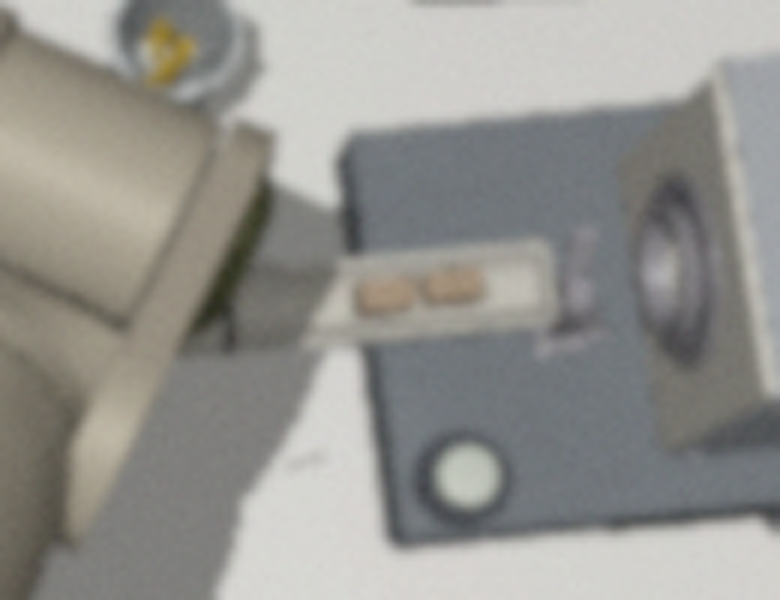

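View pics/s19.png

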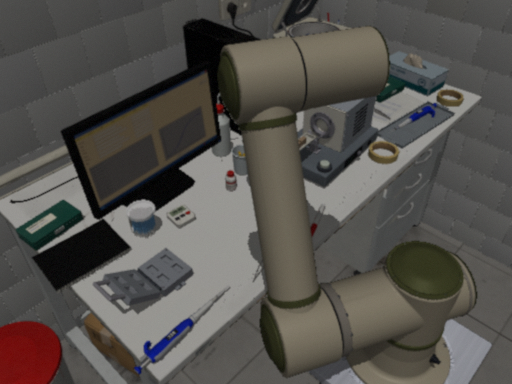

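```bash
python3 - <<'E'
from h import *
c=load('top19'); f=lambda u,v,z: onz(c,u/6+270-.4,v/6+120-.4,z).round(1)
print('tip',f(551,241,122),f(556,325,122),'mark',f(230,318,146),'trough near',f(345,258,122),f(320,344,122))
print('bars',f(384,296,132),f(453,286,132))
im=load('s19')['image'];cv2.imwrite('pics/s19a.png',cv2.resize(cv2.convertScaleAbs(im[90:190,285:385],alpha=1.4),None,fx=6,fy=6,interpolation=cv2.INTER_CUBIC))
c=load('s19')
for z in (116,122,128): print(proj(c,(547.6,-388,z)))
E
```

```text
tip [ 570.  -390.1  122. ] [ 529.9 -389.3  122. ] mark [ 532.1 -235.3  146. ] trough near [ 564.6 -293.7  122. ] [ 523.9 -279.6  122. ]
bars [ 543.6 -308.6  132. ] [ 547.4 -340.6  132. ]
[310.55795741 136.88533754]
[310.69383334 135.27143759]
[310.83045337 133.64869933]
```

View pics/s19a.png

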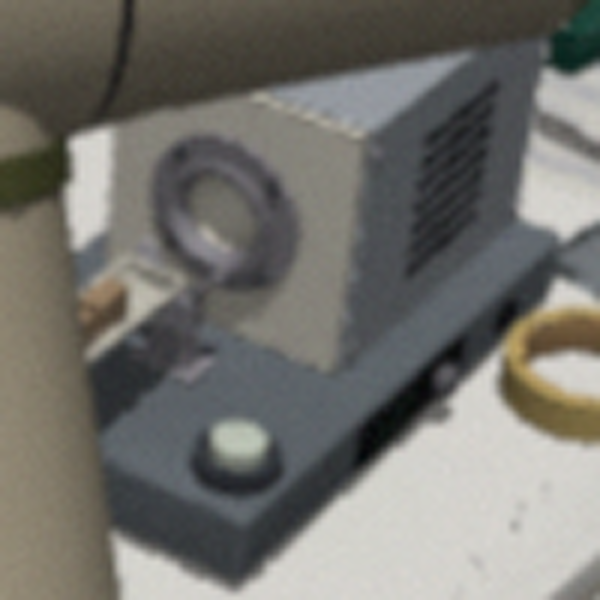

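```bash
python3 - <<'E'
from h import *
c=load('s19'); g=lambda p:((proj(c,p)+.4-[285,90])*6).round(0)
for z in (116,122,128): print(z,g((530,-388.5,z)),g((570,-390,z)))
print('collar centre/rim',g((551,-438.3,125)),g((551,-438.3,151)),g((551,-438.3,99)),g((525,-436.6,125)),g((577,-440,125)))
print('button',g((468.6,-355.8,69)))
E
```

```text
116 [183. 296.] [124. 266.]
122 [184. 287.] [125. 256.]
128 [185. 277.] [126. 246.]
collar centre/rim [211. 227.] [215. 185.] [207. 268.] [249. 247.] [174. 208.]
button [233. 447.]
```

>>> step_arm(commands=[[[-0.04, 0, 0.04], -0.001], [[0.008, -0.12, 0], 0], [[0.016, -0.25, 0], 0], [[0.016, -0.25, 0], 0], [[0, 0, 0], 0]])

```text
time_s: 27.0
eef_pos: [532.3, -177.1, 127.4]
ee_rot: [0.516, 0.484, 0.515, -0.484]
force: [-0.3, -0.5, -2.3]
grip_width: 0.169
```

```bash
python3 - <<'E'
from h import *
st(4);c=snap('top','top20'); s=snap('scene','s20')
im=c['image'];a=cv2.resize(cv2.convertScaleAbs(im[140:200,310:400],alpha=1.4),None,fx=6,fy=6,interpolation=cv2.INTER_CUBIC)
b=cv2.resize(cv2.convertScaleAbs(s['image'][100:160,285:375],alpha=1.4),None,fx=6,fy=6,interpolation=cv2.INTER_CUBIC)
cv2.imwrite('pics/t20a.png',cv2.resize(np.vstack([a,b]),None,fx=.8,fy=.8))
E
```

```text
t27.20 tcp [ 532.2 -175.8  127.4] std [0.02 0.39 0.02] jaw deg 3.67 F [ 1.  -0.9 -2. ] w 14.8
```

View pics/t20a.png

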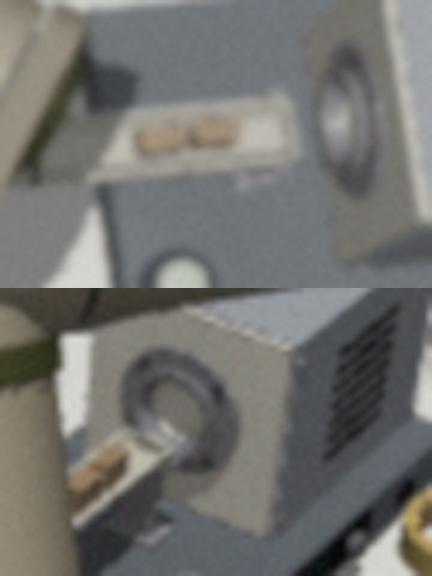

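```bash
python3 - <<'E'
from h import *
c=load('top20'); f=lambda u,v,z: onz(c,u/4.8+310-.4,v/4.8+140-.4,z).round(1)
print('tip',f(288,97,123),f(297,162,123), 'rim in front of collar ellipse', f(316,118,125), f(345,45,125),f(352,193,125))
E
```

```text
tip [ 569.  -412.5  123. ] [ 530.1 -414.6  123. ] rim in front of collar ellipse [ 555.5 -427.1  125. ] [ 598.8 -447.6  125. ] [ 510.6 -444.1  125. ]
```

>>> step_arm(commands=[[[0.03, -0.2, 0], 0], [[0.012, -0.2, 0], 0], [[0.012, -0.2, 0], 0], [[0, 0, 0], 0]])

```text
time_s: 27.7
eef_pos: [534.4, -200.8, 127.4]
ee_rot: [0.516, 0.484, 0.515, -0.484]
force: [-0.8, 0.1, -2.2]
grip_width: 0.168
```

```bash
python3 - <<'E'
from h import *
st(4);c=snap('top','top21'); s=snap('scene','s21')
im=c['image'];a=cv2.resize(cv2.convertScaleAbs(im[140:200,310:400],alpha=1.4),None,fx=6,fy=6,interpolation=cv2.INTER_CUBIC)
b=cv2.resize(cv2.convertScaleAbs(s['image'][100:160,285:375],alpha=1.4),None,fx=6,fy=6,interpolation=cv2.INTER_CUBIC)
cv2.imwrite('pics/t21a.png',cv2.resize(np.vstack([a,b]),None,fx=.8,fy=.8))
E
```

```text
t27.90 tcp [ 534.3 -199.6  127.4] std [0.02 0.31 0.03] jaw deg 3.68 F [ 0.5  0.4 -1.1] w 14.2
```

View pics/t21a.png

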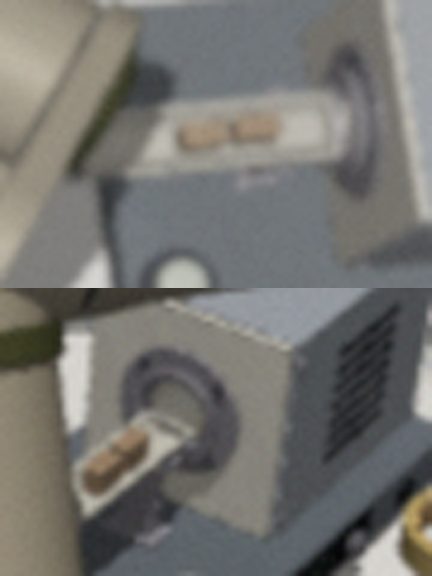

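>>> step_arm(commands=[[[0.01, -0.15, 0], 0], [[0.01, -0.15, 0], 0], [[0.01, -0.15, 0], 0], [[0, 0, 0], 0]])

```text
time_s: 28.4
eef_pos: [535.6, -218.5, 127.5]
ee_rot: [0.516, 0.484, 0.515, -0.484]
force: [-0.0, -1.1, -2.2]
grip_width: 0.175
```

>>> step_arm(commands=[[[0.013, -0.2, 0], 0], [[0.013, -0.2, 0], 0], [[0, 0, 0], 0]])

```text
time_s: 28.7
eef_pos: [536.7, -234.6, 127.5]
ee_rot: [0.516, 0.484, 0.515, -0.484]
force: [-0.5, -0.5, -1.9]
grip_width: 0.17
```

```bash
python3 - <<'E'
from h import *
st(4);c=snap('top','top22'); s=snap('scene','s22')
im=c['image'];a=cv2.resize(cv2.convertScaleAbs(im[140:200,310:400],alpha=1.4),None,fx=6,fy=6,interpolation=cv2.INTER_CUBIC)
b=cv2.resize(cv2.convertScaleAbs(s['image'][100:160,285:375],alpha=1.4),None,fx=6,fy=6,interpolation=cv2.INTER_CUBIC)
cv2.imwrite('pics/t22a.png',cv2.resize(np.vstack([a,b]),None,fx=.8,fy=.8))
E
```

```text
t28.90 tcp [ 536.6 -233.6  127.4] std [0.02 0.28 0.02] jaw deg 3.68 F [-0.  -0.5 -1.9] w 14.4
```

View pics/t22a.png

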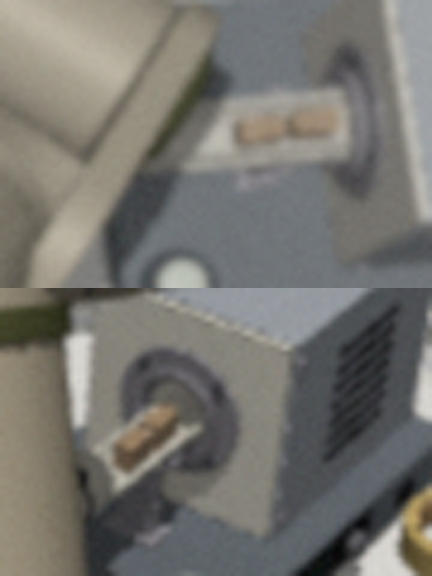

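>>> step_arm(commands=[[[0.016, -0.25, 0], 0], [[0.016, -0.25, 0], 0], [[0.016, -0.25, 0], 0], [[0.016, -0.25, 0], 0], [[0, 0, 0], 0]])

```text
time_s: 29.5
eef_pos: [539.1, -275.1, 127.4]
ee_rot: [0.516, 0.484, 0.515, -0.484]
force: [1.5, 1.2, -1.0]
grip_width: 0.168
```

>>> step_arm(commands=[[[0.016, -0.25, 0], 0], [[0.016, -0.25, 0], 0], [[0.016, -0.25, 0], 0], [[0.016, -0.25, 0], 0], [[0, 0, 0], 0]])

```text
time_s: 30.0
eef_pos: [541.7, -314.9, 127.4]
ee_rot: [0.516, 0.484, 0.515, -0.484]
force: [1.2, 0.4, -1.7]
grip_width: 0.17
```

```bash
python3 - <<'E'
from h import *
st(4);c=snap('top','top23'); s=snap('scene','s23')
im=c['image'];a=cv2.resize(cv2.convertScaleAbs(im[140:200,310:400],alpha=1.4),None,fx=6,fy=6,interpolation=cv2.INTER_CUBIC)
b=cv2.resize(cv2.convertScaleAbs(s['image'][100:160,285:375],alpha=1.4),None,fx=6,fy=6,interpolation=cv2.INTER_CUBIC)
cv2.imwrite('pics/t23a.png',cv2.resize(np.vstack([a,b]),None,fx=.8,fy=.8))
E
```

```text
t30.20 tcp [ 541.7 -313.5  127.4] std [0.05 0.37 0.06] jaw deg 3.69 F [ 0.7  0.1 -1.5] w 14.1
```

View pics/t23a.png

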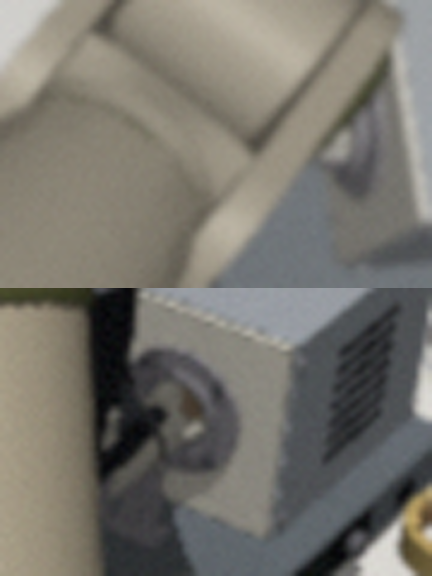

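>>> step_arm(commands=[[[0.013, -0.2, 0], 0], [[0.016, -0.25, 0], 0], [[0.016, -0.25, 0], 0], [[0.016, -0.25, 0], 0], [[0, 0, 0], 0]])

```text
time_s: 30.8
eef_pos: [544.0, -353.1, 127.2]
ee_rot: [0.516, 0.484, 0.515, -0.484]
force: [0.1, -0.1, -2.0]
grip_width: 0.175
```

```bash
python3 - <<'E'
from h import *
st(5);c=snap('top','top24'); s=snap('scene','s24'); w=snap('wrist','w24')
b=cv2.resize(cv2.convertScaleAbs(s['image'][90:160,285:375],alpha=1.8),None,fx=8,fy=8,interpolation=cv2.INTER_CUBIC)
cv2.imwrite('pics/t24a.png',b)
E
```

```text
t31.05 tcp [ 544.2 -351.5  127.4] std [0.09 0.41 0.11] jaw deg 3.70 F [ 0.7  0.7 -1.4] w 14.4
```

View pics/t24a.png

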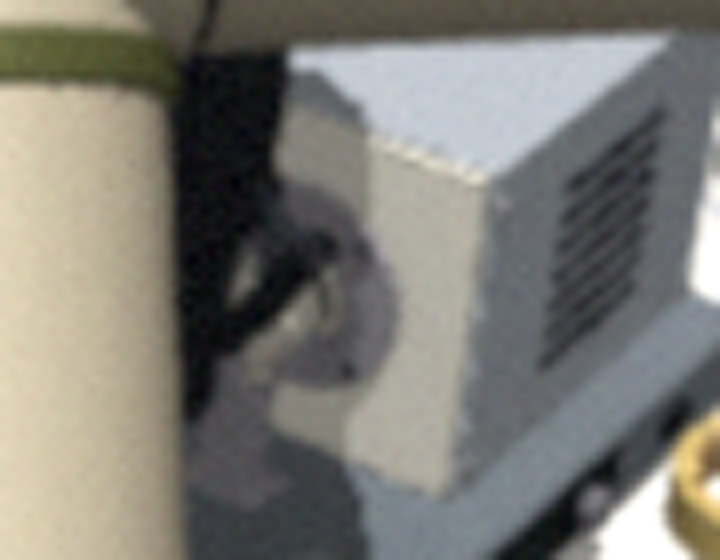

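View pics/w24.png

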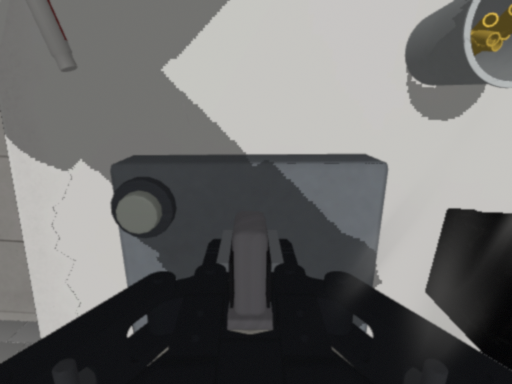

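```bash
python3 - <<'E'
from h import *
c=load('w24'); im=c['image']
cv2.imwrite('pics/w24a.png',cv2.resize(cv2.convertScaleAbs(im[140:250,100:400],alpha=1.8),None,fx=2.66,fy=2.66,interpolation=cv2.INTER_CUBIC))
print(c['origin'])
E
```

```text
[ 540.63780114 -277.42406361  259.98152452]
```

View pics/w24a.png

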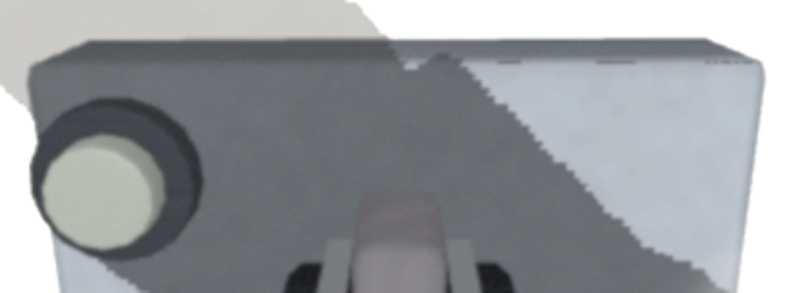

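```bash
python3 - <<'E'
from h import *
c=load('w24'); f=lambda u,v,z: onz(c,u/2.66+100-.4,v/2.66+140-.4,z)[:2]
L=f(31,64,51);Rr=f(763,62,51); b=f(103,193,69)
d=(Rr-L)/np.linalg.norm(Rr-L); ex=np.array([d[1],-d[0]]); print('base',L,Rr,np.linalg.norm(Rr-L),'ex',ex)
print('bottom', f(90,40,0),f(705,39,0))
m=(L+Rr)/2; print('mouth from base',m+120*ex); print('button',b,'mouth from button',b+88*ex+78*d)
E
```

```text
base [ 442.22230241 -325.34434298] [ 643.57093962 -311.74906345] 201.80709931359135 ex [ 0.0673677  -0.99772822]
bottom [ 438.8123869  -327.40906947] [ 647.41533141 -313.5575925 ]
mouth from base [ 550.98074467 -438.27408916]
button [ 467.20855065 -354.9050368 ] mouth from button [ 550.95970886 -437.45043945]
```

>>> step_arm(commands=[[[0.02, -0.1, 0], 0], [[0, 0, -0.04], 0], [[0, 0, -0.04], 0], [[0, 0, 0], 0], [[0, 0, 0], 0]])

```text
time_s: 31.7
eef_pos: [545.0, -355.4, 124.3]
ee_rot: [0.516, 0.484, 0.516, -0.484]
force: [0.4, 0.1, -1.1]
grip_width: 0.173
```

```bash
python3 - <<'E'
from h import *
st(5)
E
```

```text
t31.95 tcp [ 545.  -355.4  124.3] std [0.01 0.02 0.02] jaw deg 3.67 F [-0.2  1.3 -1.4] w 14.5
```

>>> step_arm(commands=[[[0, 0, -0.025], 0], [[0, 0, 0], 0], [[0, 0, 0], 0]])

```text
time_s: 32.25
eef_pos: [545.1, -355.5, 123.4]
ee_rot: [0.516, 0.484, 0.516, -0.484]
force: [-0.3, -0.1, -1.3]
grip_width: 0.168
```

```bash
python3 - <<'E'
from h import *
st(4)
E
```

```text
t32.45 tcp [ 545.1 -355.5  123.4] std [0.01 0.01 0.02] jaw deg 3.68 F [ 0.   0.1 -0.3] w 14.2
```

>>> step_arm(commands=[[[0, 0, -0.02], 0], [[0, 0, 0], 0], [[0, 0, 0], 0]])

```text
time_s: 32.75
eef_pos: [545.1, -355.5, 122.9]
ee_rot: [0.516, 0.484, 0.516, -0.484]
force: [-0.9, 2.7, 2.7]
grip_width: 0.17
```

```bash
python3 - <<'E'
from h import *
st(4)
E
```

```text
t32.95 tcp [ 545.1 -355.5  122.8] std [0.   0.01 0.02] jaw deg 3.68 F [-1.2  1.7  3.8] w 14.2
```

>>> step_arm(commands=[[[0, 0, 0], 0], [[0, 0, 0], 0], [[0, 0, 0], 0], [[0, 0, 0], 0]], gripper=0.2)

```text
time_s: 33.35
eef_pos: [544.9, -355.5, 122.3]
ee_rot: [0.516, 0.484, 0.516, -0.484]
force: [-0.1, -0.4, -0.2]
grip_width: 0.401
```

>>> step_arm(commands=[[[0, 0, 0.3], 0], [[0, 0, 0.6], 0], [[0, 0, 0.9], 0], [[0, 0.3, 0.5], 0], [[0, 0.5, 0], 0]])

```text
time_s: 33.85
eef_pos: [545.7, -324.6, 218.9]
ee_rot: [0.518, 0.484, 0.513, -0.484]
force: [0.4, 0.0, 0.2]
grip_width: 0.401
```

>>> step_arm(commands=[[[0, 0.9, 0], 0], [[0, 0.9, 0], 0], [[0, 0.9, 0], 0], [[0, 0.4, 0], 0], [[0, 0, 0], 0]])

```text
time_s: 34.35
eef_pos: [545.3, -198.0, 215.5]
ee_rot: [0.517, 0.483, 0.516, -0.483]
force: [0.1, -0.9, 1.1]
grip_width: 0.407
```

```bash
python3 - <<'E'
from h import *
st(3); w=snap('wrist','w25'); w=snap('scene','s25'); w=snap('top','top25')
E
```

```text
t34.50 tcp [ 545.2 -200.2  215. ] std [0.07 0.49 0.22] jaw deg 3.62 F [-0.1 -0.   0.6] w 33.7
```

View pics/w25.png

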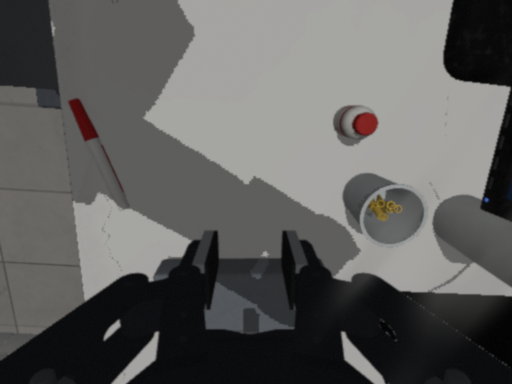

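View pics/top25.png

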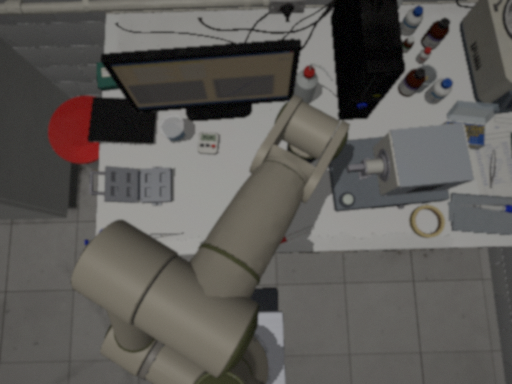

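View pics/s25.png

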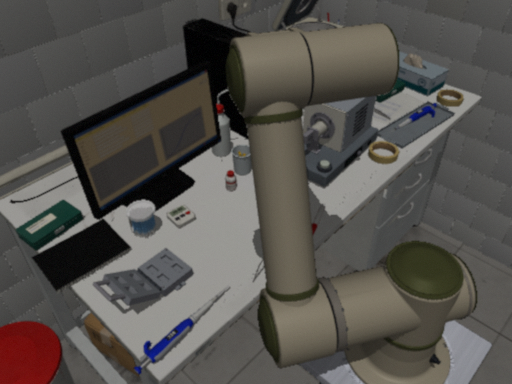

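```bash
python3 - <<'E'
from h import *
c=load('top25');s=load('s25')
a=cv2.resize(cv2.convertScaleAbs(c['image'][140:200,340:400],alpha=1.6),None,fx=8,fy=8,interpolation=cv2.INTER_CUBIC)
b=cv2.resize(cv2.convertScaleAbs(s['image'][95:155,285:345],alpha=1.6),None,fx=6.66,fy=8,interpolation=cv2.INTER_CUBIC)
b=cv2.resize(s['image'][95:155,290:330],(320,480),interpolation=cv2.INTER_CUBIC)
cv2.imwrite('pics/t25a.png',np.hstack([a,b]))
E
```

```text
(no output)
```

View pics/t25a.png

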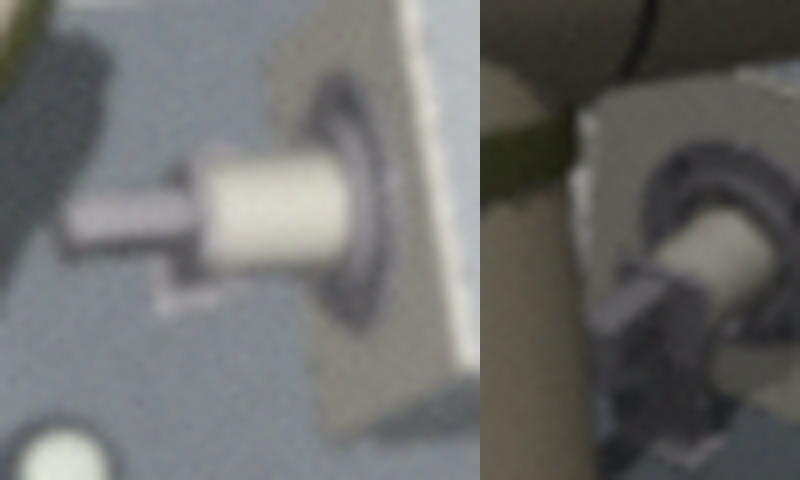

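```bash
python3 - <<'E'
from h import *
c=load('top25'); f=lambda u,v,z: onz(c,u/8+340-.4,v/8+140-.4,z).round(1)
print('flange front z143',f(207,152,143),f(210,270,143),'back',f(185,215,143),'tongue end z142',f(62,217,142),'tube end',f(352,208,143))
print('grip line',f(120,217,142))
E
```

```text
flange front z143 [ 567.7 -395.5  143. ] [ 526.3 -393.3  143. ] back [ 545.7 -386.2  143. ] tongue end z142 [ 546.4 -344.5  142. ] tube end [ 546.6 -443.3  143. ]
grip line [ 545.9 -364.3  142. ]
```

>>> step_arm(commands=[[[0, 0, 0.9], 0], [[0, -0.5, 0.9], 0], [[0, -1, 0.2], 0], [[0, -1, 0], 0], [[0, -1, 0], 0]])

```text
time_s: 35.15
eef_pos: [544.6, -341.7, 294.8]
ee_rot: [0.516, 0.484, 0.515, -0.484]
force: [0.8, 0.1, 0.2]
grip_width: 0.4
```

>>> step_arm(commands=[[[0, -1, 0], 0], [[0, -1, 0], 0], [[0, -0.8, 0], 0], [[0, 0, 0], 0], [[0, 0, 0], 0]])

```text
time_s: 35.65
eef_pos: [544.5, -452.4, 293.6]
ee_rot: [0.515, 0.484, 0.516, -0.484]
force: [1.2, 0.3, 0.7]
grip_width: 0.397
```

```bash
python3 - <<'E'
from h import *
st(3); w=snap('wrist','w26')
E
```

```text
t35.80 tcp [ 545.1 -451.   294.7] std [0.14 0.33 0.32] jaw deg 3.72 F [ 0.   0.4 -0.2] w 34.1
```

View pics/w26.png

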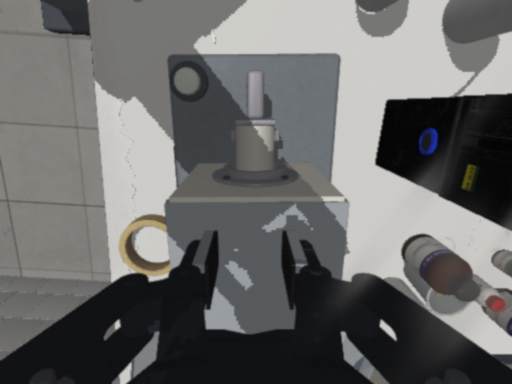

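```bash
python3 - <<'E'
from h import *
c=load('w26'); im=c['image']
cv2.imwrite('pics/w26a.png',cv2.resize(cv2.convertScaleAbs(im[60:205,165:345],alpha=1.8),None,fx=4,fy=4,interpolation=cv2.INTER_CUBIC))
E
```

```text
(no output)
```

View pics/w26a.png

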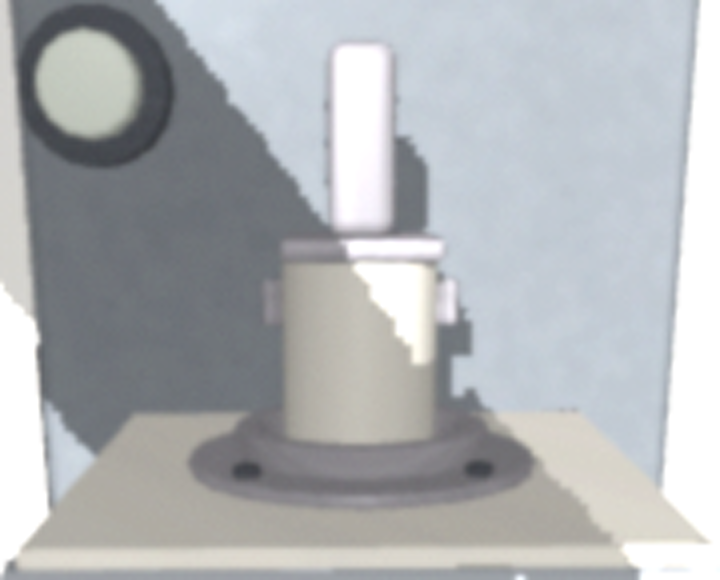

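```bash
python3 - <<'E'
from h import *
c=load('w26'); f=lambda u,v,z: onz(c,u/4+165-.4,v/4+60-.4,z).round(1)[:2]
print(c['origin'])
print('tongue ends',f(361,44,142),f(361,230,142),'flange top back/front',f(362,240,143),f(362,260,143),'tube vanish z143',f(360,442,143))
print('button',f(87,82,69),'box top front edge',f(25,548,202),f(705,548,202),'rest',f(273,283,120),f(273,320,120), f(455,300,120))
E
```

```text
[ 541.52190215 -376.89843065  427.41128527]
tongue ends [ 544.7 -346.9] [ 547.6 -388. ] flange top back/front [ 548.  -390.3] [ 548.3 -394.9] tube vanish z143 [ 551.  -439.5]
button [ 466.9 -354.6] box top front edge [ 482.2 -453.1] [ 621. -444.] rest [ 526.1 -403.8] [ 526.5 -413.3] [ 573.9 -405. ]
```

>>> step_arm(commands=[[[0.01, 0.7, 0], 0], [[0.01, 0.7, 0], 0], [[0.01, 0.69, -0.3], 0], [[0, 0, -0.8], 0], [[0, 0, -0.8], 0]])

```text
time_s: 36.35
eef_pos: [546.7, -366.3, 219.2]
ee_rot: [0.517, 0.483, 0.515, -0.483]
force: [-0.1, -0.9, 0.1]
grip_width: 0.402
```

>>> step_arm(commands=[[[0, 0, -0.8], 0], [[0, 0, -0.6], 0], [[0, 0, -0.4], 0], [[0, 0, 0], 0], [[0, 0, 0], 0]])

```text
time_s: 36.85
eef_pos: [546.6, -367.6, 147.7]
ee_rot: [0.516, 0.484, 0.515, -0.484]
force: [-0.4, 1.1, -0.0]
grip_width: 0.402
```

```bash
python3 - <<'E'
from h import *
st(3); w=snap('wrist','w27')
E
```

```text
t37.00 tcp [ 546.7 -368.   148.1] std [0.03 0.07 0.06] jaw deg 3.69 F [ 0.3 -0.9 -0.8] w 34.1
```

View pics/w27.png

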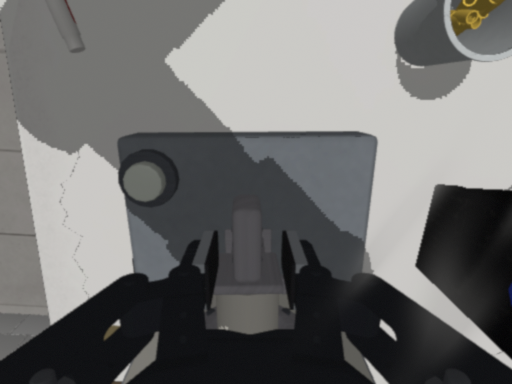

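>>> step_arm(commands=[[[-0.018, 0, -0.3], 0], [[0, 0, -0.3], 0], [[0, 0, 0], 0], [[0, 0, 0], 0]])

```text
time_s: 37.45
eef_pos: [545.3, -367.8, 121.9]
ee_rot: [0.515, 0.484, 0.516, -0.484]
force: [0.9, -0.2, 0.3]
grip_width: 0.401
```

>>> step_arm(commands=[[[0, 0, 0], 0], [[0, 0, 0], 0], [[0, 0, 0], 0], [[0, 0, 0], 0], [[0, 0, 0], 0]], gripper=1, force=60)

```text
time_s: 37.95
eef_pos: [545.6, -368.0, 122.8]
ee_rot: [0.516, 0.484, 0.516, -0.484]
force: [0.8, -0.3, 1.7]
grip_width: 0.173
```

```bash
python3 - <<'E'
from h import *
st(3)
E
```

```text
t38.10 tcp [ 545.6 -368.   122.8] std [0.01 0.02 0.02] jaw deg 3.68 F [-0.6  0.1  2.3] w 14.8
```

>>> step_arm(commands=[[[-0.006, 0.1, 0.01], 0], [[-0.007, 0.1, 0], 0], [[-0.007, 0.1, 0], 0], [[0, 0, 0], 0], [[0, 0, 0], 0]])

```text
time_s: 38.6
eef_pos: [544.7, -355.3, 122.9]
ee_rot: [0.516, 0.484, 0.516, -0.483]
force: [0.8, 2.2, 0.8]
grip_width: 0.176
```

```bash
python3 - <<'E'
from h import *
st(3); s=snap('scene','s28')
cv2.imwrite('pics/s28a.png',cv2.resize(cv2.convertScaleAbs(s['image'][95:155,285:345],alpha=1.8),None,fx=8,fy=8,interpolation=cv2.INTER_CUBIC))
E
```

```text
t38.75 tcp [ 544.7 -355.6  122.9] std [0.01 0.09 0.02] jaw deg 3.68 F [0.4 0.9 1.7] w 14.8
```

View pics/s28a.png

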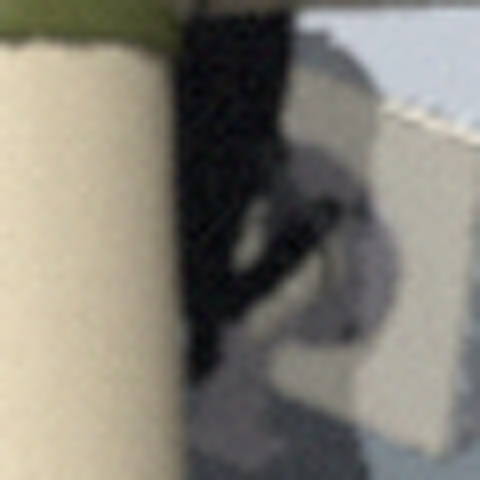

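>>> step_arm(commands=[[[0, 0, 0], 0], [[0, 0, 0], 0], [[0, 0, 0], 0], [[0, 0, 0], 0]], gripper=0.2)

```text
time_s: 39.2
eef_pos: [544.6, -356.0, 122.9]
ee_rot: [0.516, 0.484, 0.516, -0.484]
force: [-1.1, 0.0, -0.1]
grip_width: 0.4
```

```bash
python3 - <<'E'
from h import *
st(3); s=snap('wrist','w29')
E
```

```text
t39.35 tcp [ 544.7 -355.9  122.9] std [0.   0.02 0.01] jaw deg 3.67 F [ 0.9 -0.6  0.6] w 34.1
```

>>> step_arm(commands=[[[0, 0, 0.4], 0], [[0, 0, 0.8], 0], [[0, 0, 1], 0], [[0, 0, 1], 0], [[0, 0, 0.8], 0]])

```text
time_s: 39.9
eef_pos: [544.7, -355.9, 285.6]
ee_rot: [0.517, 0.484, 0.515, -0.484]
force: [0.3, -0.5, 0.8]
grip_width: 0.4
```

>>> step_arm(commands=[[[0, -0.8, 0.3], 0], [[0, -0.9, 0], 0], [[0, -0.8, 0], 0], [[0, 0, 0], 0], [[0, 0, 0], 0]])

```text
time_s: 40.4
eef_pos: [544.6, -456.1, 294.2]
ee_rot: [0.515, 0.484, 0.516, -0.484]
force: [-0.4, 0.5, 0.1]
grip_width: 0.397
```

```bash
python3 - <<'E'
from h import *
st(3); c=snap('wrist','w30');im=c['image']
cv2.imwrite('pics/w30a.png',cv2.resize(cv2.convertScaleAbs(im[60:205,165:345],alpha=1.8),None,fx=4,fy=4,interpolation=cv2.INTER_CUBIC))
E
```

```text
t40.55 tcp [ 545.  -455.1  295.2] std [0.09 0.22 0.29] jaw deg 3.74 F [ 0.1 -0.5  1.2] w 34.4
```

View pics/w29.png

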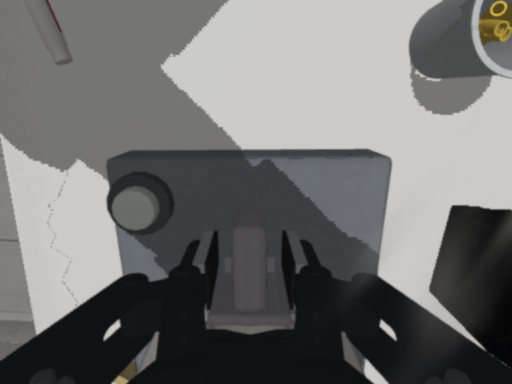

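View pics/w30a.png

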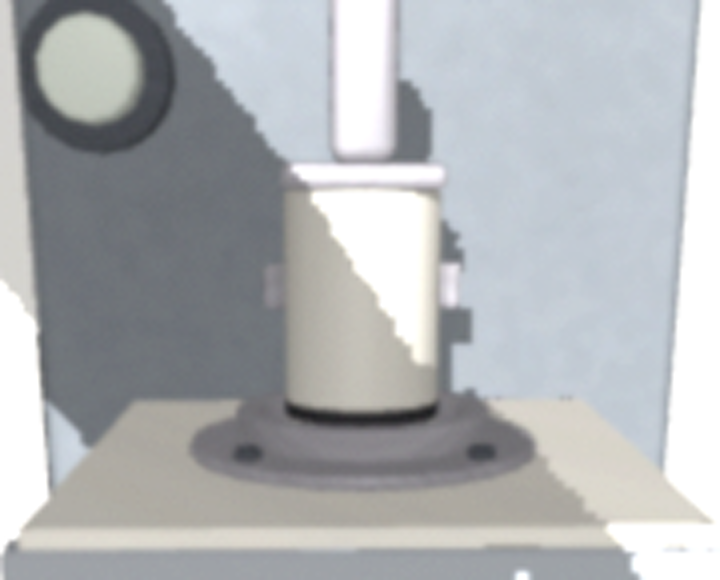

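```bash
python3 - <<'E'
from h import *
c=load('w30'); im=c['image'];f=lambda u,v,z: onz(c,u/4+165-.4,v/4+60-.4,z).round(1)[:2]
cv2.imwrite('pics/w30b.png',cv2.resize(cv2.convertScaleAbs(im[150:185,225:285],alpha=2.2),None,fx=12,fy=12,interpolation=cv2.INTER_CUBIC))
print('flange',f(362,165,143),f(362,186,143),'band',f(361,408,143),f(361,425,143),'button',f(88,69,69),'rest',f(273,267,120),f(273,304,120),'box',f(25,530,202),f(705,530,202))
E
```

```text
flange [ 546.6 -377.4] [ 546.9 -382.1] band [ 550.4 -435.1] [ 550.7 -439.4] button [ 466.9 -355.2] rest [ 525.7 -403.9] [ 526.1 -413.4] box [ 481.9 -453.6] [ 620.4 -444.5]
```

View pics/w30b.png

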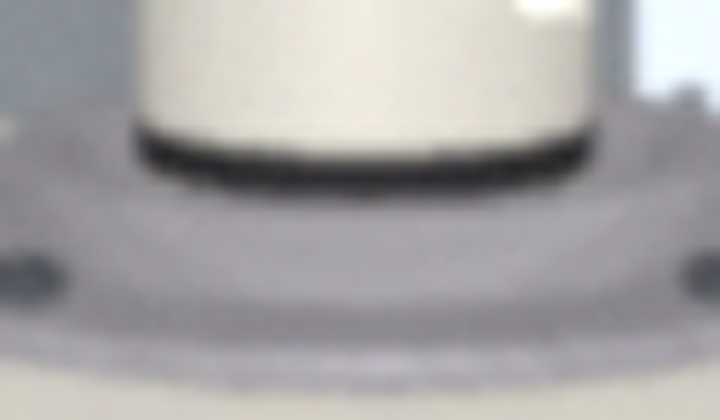

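>>> step_arm(commands=[[[-0.4, 0.5, 0], 0], [[-0.4, 0.5, 0], 0], [[-0.4, 0.5, 0], 0], [[-0.4, 0.5, -0.2], 0], [[-0.35, 0.5, -0.5], 0]], gripper=1, force=30)

```text
time_s: 41.1
eef_pos: [466.4, -354.6, 268.7]
ee_rot: [0.518, 0.483, 0.514, -0.484]
force: [1.0, -0.7, 0.0]
grip_width: 0.004
```

>>> step_arm(commands=[[[0, 0, -0.9], 0], [[0, 0, -0.9], 0], [[0, 0, -0.9], 0], [[0, 0, -0.7], 0], [[0, 0, 0], 0]])

```text
time_s: 41.6
eef_pos: [465.7, -353.9, 128.0]
ee_rot: [0.514, 0.484, 0.518, -0.483]
force: [-0.3, 0.0, 0.6]
grip_width: 0.004
```

>>> step_arm(commands=[[[0, 0, 0], 0]])

```text
time_s: 41.7
eef_pos: [467.1, -355.8, 132.2]
ee_rot: [0.516, 0.484, 0.515, -0.484]
force: [0.0, -0.1, 1.1]
grip_width: 0.0
```

```bash
python3 - <<'E'
from h import *
st(3); c=snap('wrist','w31')
E
```

```text
t41.85 tcp [ 467.4 -356.3  133. ] std [0.03 0.07 0.08] jaw deg 3.69 F [0.4 0.6 0. ] w 0.1
```

View pics/w31.png

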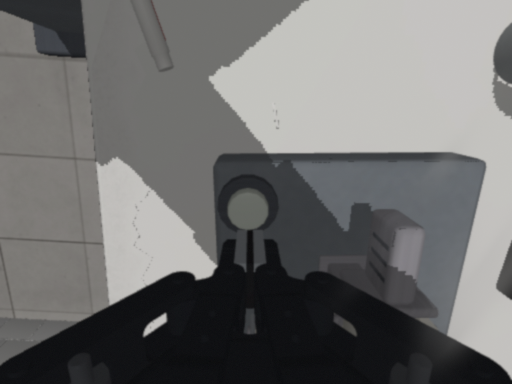

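Centred over the button. Descend: 133 → ~83 first.

>>> step_arm(commands=[[[0, 0.02, -0.5], 0], [[0, 0, -0.5], 0], [[0, 0, -0.2], 0], [[0, 0, 0], 0], [[0, 0, 0], 0]])

```text
time_s: 42.4
eef_pos: [467.0, -355.4, 84.1]
ee_rot: [0.516, 0.484, 0.515, -0.484]
force: [-0.6, 0.3, 1.7]
grip_width: 0.001
```

```bash
python3 - <<'E'
from h import *
st(3)
E
```

```text
t42.55 tcp [ 467.1 -355.5   84.1] std [0.01 0.   0.08] jaw deg 3.67 F [-0.1 -0.9  1. ] w -0.0
```

>>> step_arm(commands=[[[0, 0, -0.1], 0], [[0, 0, -0.1], 0], [[0, 0, -0.05], 0], [[0, 0, 0], 0], [[0, 0, 0], 0]])

```text
time_s: 43.05
eef_pos: [467.4, -355.8, 77.4]
ee_rot: [0.517, 0.483, 0.515, -0.484]
force: [-9.5, 9.6, 38.0]
grip_width: 0.004
```

```bash
python3 - <<'E'
from h import *
st(3)
E
```

```text
t43.20 tcp [ 467.4 -355.8   77.5] std [0.01 0.01 0.  ] jaw deg 3.70 F [-9.9  9.8 38.5] w -0.2
```

```bash
python3 - <<'E'
from h import *
c=snap('wrist','w32'); cv2.imwrite('pics/w32a.png',cv2.resize(cv2.convertScaleAbs(c['image'][130:290,180:320],alpha=2),None,fx=3.5,fy=3.5,interpolation=cv2.INTER_CUBIC))
s=snap('scene','s32'); cv2.imwrite('pics/s32a.png',cv2.resize(cv2.convertScaleAbs(s['image'][90:190,285:385],alpha=1.5),None,fx=5,fy=5,interpolation=cv2.INTER_CUBIC))
E
```

```text
(no output)
```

View pics/w32a.png

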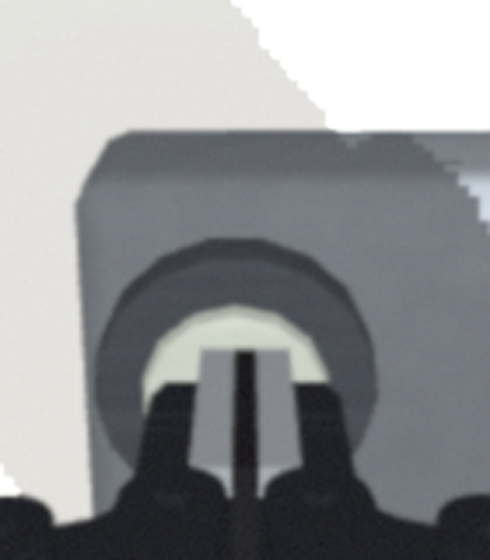

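View pics/s32a.png

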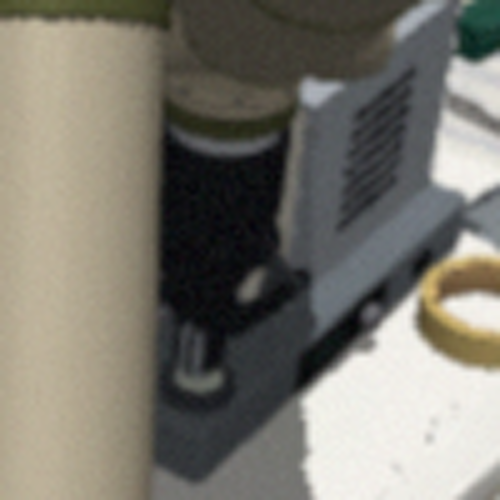

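>>> step_arm(commands=[[[0, 0, 0.3], 0], [[0, 0, 0.9], 0], [[0, 0, 1], 0], [[0, 0.5, 1], 0], [[0, 0.8, 0.9], 0]])

```text
time_s: 43.8
eef_pos: [466.4, -303.4, 238.2]
ee_rot: [0.516, 0.484, 0.515, -0.484]
force: [1.1, 0.5, 0.0]
grip_width: -0.001
```

>>> step_arm(commands=[[[0.05, 0.95, 0.1], -0.0475], [[0.05, 0.95, 0], -0.0475], [[0.05, 0.95, 0], -0.0475], [[0.05, 0.95, 0], -0.0475], [[0.05, 0.95, 0], -0.0475]], gripper=0.3)

```text
time_s: 44.3
eef_pos: [476.5, -111.6, 240.7]
ee_rot: [-0.302, -0.639, -0.302, 0.639]
force: [0.8, -0.2, 0.4]
grip_width: 0.351
```

>>> step_arm(commands=[[[0.1, 0.95, 0], -0.0475], [[0.1, 0.95, 0], -0.0475], [[0.1, 0.95, 0], -0.0475], [[0.1, 0.95, 0], -0.0475], [[0.1, 0.95, 0], -0.0475]])

```text
time_s: 44.8
eef_pos: [496.1, 71.8, 240.7]
ee_rot: [-0.057, -0.705, -0.057, 0.705]
force: [0.3, -0.4, 0.6]
grip_width: 0.349
```

>>> step_arm(commands=[[[0.1, 0.95, 0], -0.038], [[0.1, 0.95, 0], 0], [[0.1, 0.95, 0], 0], [[0.1, 0.9, 0], 0], [[0.1, 0.8, 0], 0]])

```text
time_s: 45.3
eef_pos: [516.1, 254.1, 240.5]
ee_rot: [-0.018, -0.707, -0.018, 0.707]
force: [0.8, -0.6, -0.1]
grip_width: 0.35
```

>>> step_arm(commands=[[[0, 0, 0], 0], [[0, 0, 0], 0]])

```text
time_s: 45.5
eef_pos: [516.0, 252.5, 240.3]
ee_rot: [-0.018, -0.707, -0.018, 0.707]
force: [0.9, 0.3, -0.7]
grip_width: 0.349
```

```bash
python3 - <<'E'
from h import *
st(3); c=snap('wrist','w33')
E
```

```text
t45.65 tcp [516.2 251.6 240.7] std [0.07 0.21 0.14] jaw deg -87.24 F [-0.7 -0.8 -0.3] w 29.9
```

View pics/w33.png

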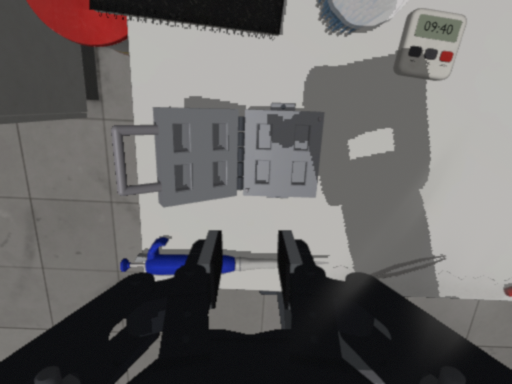

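```bash
python3 - <<'E'
from h import *
c=load('w33'); print(proj(c,(531,378.5,95.6)), onz(c,119,160,97))
E
```

```text
[120.2556282  162.35546036] [533.557213   378.90758246  97.        ]
```

>>> step_arm(commands=[[[0.1, 0.8, 0], -0.009], [[0.1, 0.8, 0], 0], [[0.1, 0.8, -0.4], 0], [[0.08, 0.78, -0.8], 0], [[0, 0, -0.9], 0]])

```text
time_s: 46.2
eef_pos: [531.6, 381.9, 156.3]
ee_rot: [0.008, 0.708, 0.009, -0.706]
force: [-0.3, -0.4, -1.7]
grip_width: 0.351
```

>>> step_arm(commands=[[[0, 0, -0.5], 0], [[0, 0, 0], 0], [[0, 0, 0], 0]])

```text
time_s: 46.5
eef_pos: [532.1, 379.1, 138.0]
ee_rot: [0.007, 0.707, 0.007, -0.707]
force: [0.6, -0.0, 0.6]
grip_width: 0.349
```

```bash
python3 - <<'E'
from h import *
st(3); c=snap('wrist','w34')
E
```

```text
t46.65 tcp [532.3 379.4 138.9] std [0.03 0.07 0.08] jaw deg -88.82 F [-0.2 -0.2 -1.1] w 29.8
```

View pics/w34.png

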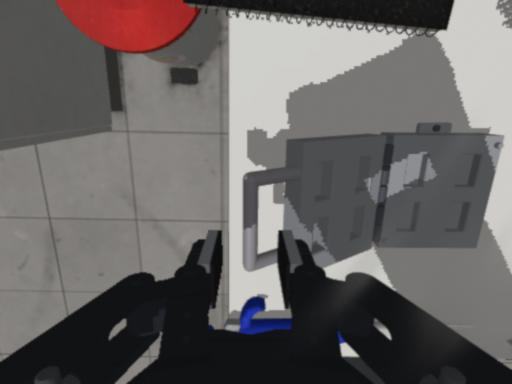

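Aligned. Descend 51 mm and grip.

>>> step_arm(commands=[[[0, 0, -0.5], 0], [[0, 0, -0.5], 0], [[0, 0, -0.24], 0], [[0, 0, 0], 0], [[0, 0, 0], 0]])

```text
time_s: 47.2
eef_pos: [531.9, 379.6, 88.4]
ee_rot: [0.007, 0.708, 0.008, -0.707]
force: [-0.3, 0.1, 0.3]
grip_width: 0.351
```

>>> step_arm(commands=[[[0, 0, 0], 0], [[0, 0, 0], 0], [[0, 0, 0], 0], [[0, 0, 0], 0]], gripper=1, force=30)

```text
time_s: 47.6
eef_pos: [531.9, 379.7, 87.9]
ee_rot: [0.007, 0.708, 0.008, -0.707]
force: [1.3, 0.8, 0.1]
grip_width: 0.104
```

```bash
python3 - <<'E'
from h import *
st(3)
E
```

```text
t47.75 tcp [531.9 379.7  87.8] std [0.01 0.02 0.03] jaw deg -88.80 F [2.8 2.5 1.1] w 8.9
```

>>> step_arm(commands=[[[0.006, -0.292, 0.41], 0], [[0.007, -0.35, 0.358], 0], [[0.008, -0.4, 0.305], 0], [[0.009, -0.44, 0.24], 0], [[0.01, -0.472, 0.17], 0]])

```text
time_s: 48.25
eef_pos: [533.2, 302.9, 149.5]
ee_rot: [0.006, 0.708, 0.009, -0.706]
force: [-1.0, 6.8, 9.6]
grip_width: 0.103
```

>>> step_arm(commands=[[[0.01, -0.49, 0.1], 0], [[0.01, -0.502, 0.025], 0], [[0.01, -0.498, -0.05], 0], [[0.01, -0.488, -0.125], 0], [[0.009, -0.462, -0.198], 0]])

```text
time_s: 48.75
eef_pos: [534.8, 203.2, 137.6]
ee_rot: [0.007, 0.707, 0.008, -0.707]
force: [0.0, 0.1, 5.8]
grip_width: 0.099
```

>>> step_arm(commands=[[[0.008, -0.428, -0.262], 0], [[0.007, -0.382, -0.322], 0], [[0.006, -0.33, -0.378], 0], [[0.005, -0.272, -0.422], 0], [[0, 0, 0], 0]])

```text
time_s: 49.25
eef_pos: [535.7, 145.7, 79.8]
ee_rot: [-0.007, -0.706, -0.007, 0.708]
force: [0.7, -3.9, 0.7]
grip_width: 0.104
```

```bash
python3 - <<'E'
from h import *
st(3)
E
```

```text
t49.40 tcp [535.7 146.4  81. ] std [0.02 0.18 0.3 ] jaw deg -88.79 F [-1.3 -6.   1.4] w 8.6
```

>>> step_arm(commands=[[[0.005, -0.21, -0.458], 0], [[0, -0.14, -0.48], 0], [[0, -0.06, -0.35], 0], [[0, 0, -0.1], 0], [[0, 0, 0], 0]])

```text
time_s: 49.9
eef_pos: [535.9, 130.0, 25.3]
ee_rot: [-0.008, -0.706, -0.007, 0.708]
force: [-0.6, -9.6, -1.6]
grip_width: 0.105
```

```bash
python3 - <<'E'
from h import *
st(3)
E
```

```text
t50.05 tcp [535.9 130.1  25.6] std [0.01 0.01 0.09] jaw deg -88.76 F [ -1.  -10.2  -0.5] w 8.5
```

>>> step_arm(commands=[[[0, 0.01, -0.04], 0], [[0, 0.01, -0.04], 0], [[0, 0, 0], 0], [[0, 0, 0], 0]])

```text
time_s: 50.45
eef_pos: [536.0, 129.9, 22.7]
ee_rot: [-0.009, -0.706, -0.007, 0.708]
force: [-1.6, -16.1, -0.0]
grip_width: 0.103
```

```bash
python3 - <<'E'
from h import *
st(3)
E
```

```text
t50.60 tcp [536.  129.9  22.7] std [0.02 0.01 0.01] jaw deg -88.75 F [ -2.2 -16.5   0.4] w 9.0
```

>>> step_arm(commands=[[[0, 0.1, -0.05], 0], [[0, 0, -0.05], 0], [[0, 0, 0], 0], [[0, 0, 0], 0]])

```text
time_s: 51.0
eef_pos: [536.1, 130.0, 19.4]
ee_rot: [-0.011, -0.706, -0.005, 0.708]
force: [-7.3, -44.5, 11.7]
grip_width: 0.103
```

```bash
python3 - <<'E'
from h import *
st(3); c=snap('wrist','w35'); snap('scene','s35')
cv2.imwrite('pics/s35a.png',cv2.resize(load('s35')['image'][220:310,90:230],None,fx=5,fy=5,interpolation=cv2.INTER_CUBIC))
E
```

```text
t51.15 tcp [536.1 130.   19.4] std [0.01 0.01 0.01] jaw deg -88.72 F [ -7.3 -44.2  11.4] w 8.5
```

View pics/s35a.png

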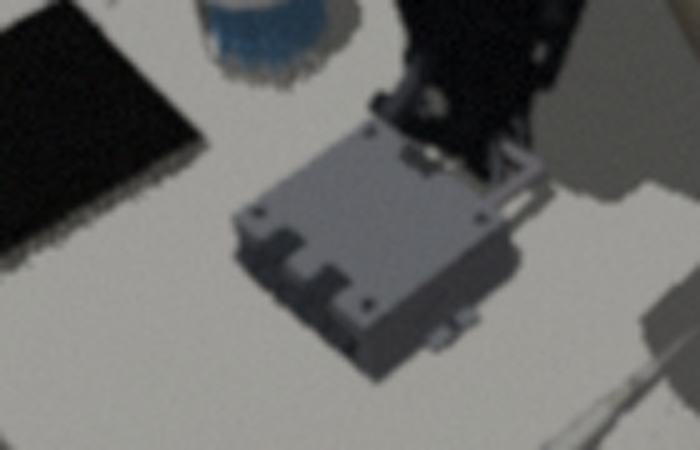

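>>> step_arm(commands=[[[0, -0.1, 0.02], 0], [[0, 0, 0.02], 0], [[0, 0, 0], 0]])

```text
time_s: 51.55
eef_pos: [536.0, 129.8, 20.3]
ee_rot: [-0.009, -0.707, -0.006, 0.708]
force: [-1.3, -17.1, 1.4]
grip_width: 0.099
```

>>> step_arm(commands=[[[0, 0, 0], 0], [[0, 0, 0], 0], [[0, 0, 0], 0]], gripper=0.3)

```text
time_s: 51.85
eef_pos: [536.2, 132.2, 20.4]
ee_rot: [0.008, 0.707, 0.008, -0.707]
force: [-0.7, -0.6, -1.2]
grip_width: 0.347
```

>>> step_arm(commands=[[[0, 0, 0.5], 0], [[0, 0, 0.8], 0], [[-0.2, -0.2, 0.9], 0], [[-0.4, -0.3, 0.9], 0], [[-0.4, -0.3, 0.9], 0]])

```text
time_s: 52.35
eef_pos: [495.5, 99.7, 181.6]
ee_rot: [-0.008, -0.707, -0.008, 0.707]
force: [-0.1, -0.5, 0.5]
grip_width: 0.35
```

>>> step_arm(commands=[[[-0.3, -0.2, 0.5], 0], [[0, 0, 0], 0], [[0, 0, 0], 0]])

```text
time_s: 52.65
eef_pos: [484.3, 92.0, 199.9]
ee_rot: [0.007, 0.707, 0.008, -0.707]
force: [0.1, -1.1, 0.0]
grip_width: 0.352
```

```bash
python3 - <<'E'
from h import *
st(3); c=snap('wrist','w36');s=snap('scene','s36')
a=cv2.resize(s['image'][220:310,90:230],None,fx=5,fy=5,interpolation=cv2.INTER_CUBIC)
cv2.imwrite('pics/s36a.png',a)
for z in (32,36): print(proj(c,(536,129.9,z)))
E
```

```text
t52.80 tcp [484.1  92.  199. ] std [0.02 0.01 0.15] jaw deg -88.76 F [-0.3  1.1 -0.4] w 29.4
[213.85366992 126.86818726]
[213.38110635 127.16677556]
```

View pics/w36.png

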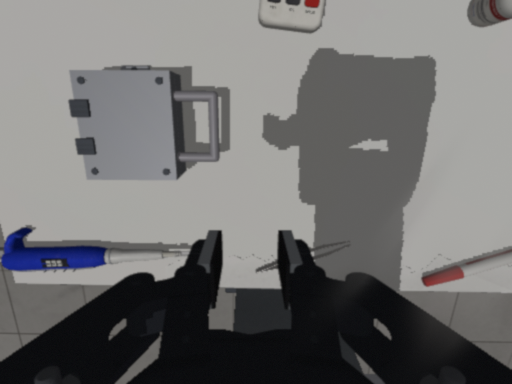

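View pics/s36a.png

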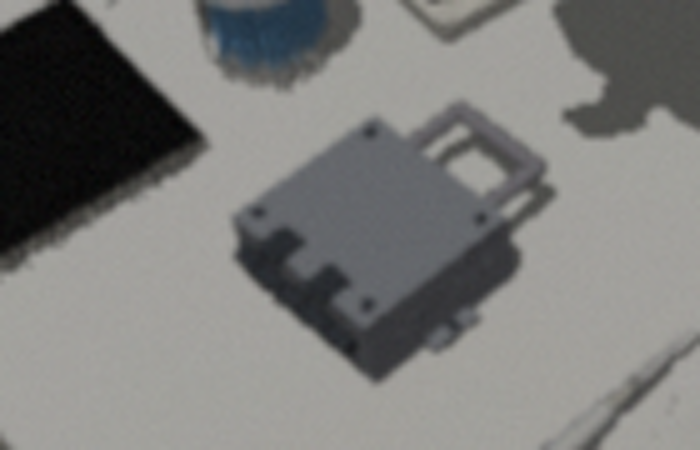

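```bash
python3 - <<'E'
from h import *
a=load('scene0')['image'][225:305,130:215];b=load('s36')['image'][225:305,130:215]
d=cv2.absdiff(a,b).max(2); print(d.mean(),(d>40).sum(),cv2.phaseCorrelate(np.float32(cv2.cvtColor(a,6)),np.float32(cv2.cvtColor(b,6))))
cv2.imwrite('pics/d.png',cv2.resize(np.hstack([a,b,cv2.cvtColor(d*3,8)]),None,fx=3,fy=4,interpolation=cv2.INTER_CUBIC))
c=snap('top','top37');cv2.imwrite('pics/t37a.png',cv2.resize(cv2.convertScaleAbs(c['image'][120:220,330:430],alpha=1.4),None,fx=5.5,fy=5.5,interpolation=cv2.INTER_CUBIC))
f=lambda u,v,z: onz(c,u,v,z).round(1)
E
```

```text
4.876176470588235 194 ((0.04029092233574971, 0.17839577531048434), 0.8454455921385023)
```

View pics/d.png

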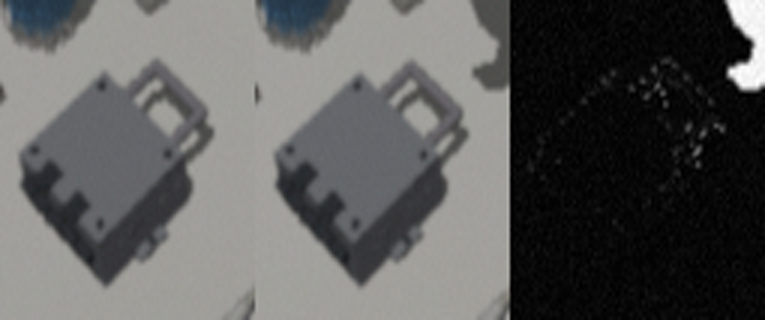

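View pics/t37a.png

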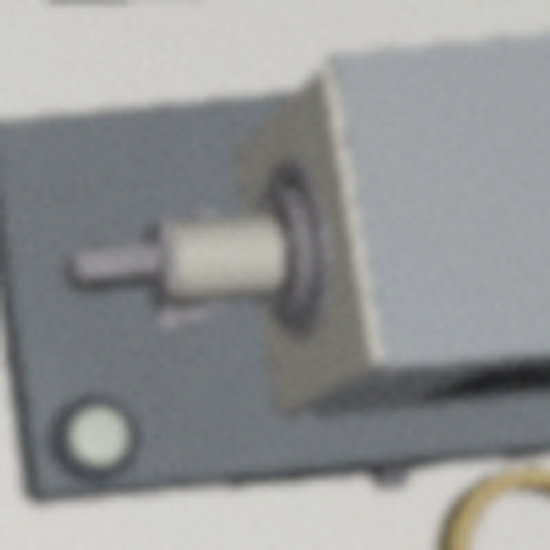

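```bash
python3 - <<'E'
from h import *
A=cv2.cvtColor(load('scene0')['image'],6);
B=cv2.cvtColor(load('s36')['image'],6)
for n,(y0,y1,x0,x1) in dict(handle=(237,265,170,202),cover=(242,282,138,185),ref=(205,232,165,195)).items():
    t=A[y0:y1,x0:x1]; up=8
    big=cv2.resize(B[y0-4:y1+4,x0-4:x1+4],None,fx=up,fy=up,interpolation=cv2.INTER_CUBIC); tb=cv2.resize(t,None,fx=up,fy=up,interpolation=cv2.INTER_CUBIC)
    r=cv2.matchTemplate(big,tb,5); _,v,_,l=cv2.minMaxLoc(r); print(n,v,(l[0]-32)/8,(l[1]-32)/8)
c=load('scene0'); print(proj(c,(536,129.8,32)),proj(c,(536,129.8,34)),proj(c,(535,133,42)))
c=load('top37'); f=lambda u,v,z: onz(c,u/5.5+330-.4,v/5.5+120-.4,z).round(1)
print('tongue end',f(68,268,142),'flange front',f(175,228,143),f(180,296,143),'tube end',f(284,252,143))
E
```

```text
handle 0.990787923336029 0.0 0.25
cover 0.9967018961906433 0.125 0.125
ref 0.9987480640411377 0.0 0.0
[188.62717239 248.49281681] [188.54902983 247.97374689] [187.54378428 246.75609938]
tongue end [ 542.4 -329.5  142. ] flange front [ 561.1 -383.9  143. ] [ 526.3 -383.7  143. ] tube end [ 547.3 -436.9  143. ]
```

```bash
python3 - <<'E'
from h import *
st(2); print(ticket.finish_job())
E
```

```text
t53.05 tcp [484.2  91.8 199.6] std [0.01 0.02 0.08] jaw deg -88.78 F [-0.1 -1.1  0.8] w 29.5
the job is handed in; nothing more can be done
None
```

The job is handed in at about 53 s. I opened the mould, laid both ceramic bars it held in the trough, slid the carrier into the furnace to its mark, pressed start and closed the empty mould.

- **Bars:** only two of the four cavities held a bar. I saw both bars flat in the trough before insertion, and the mould was empty before I closed it.
- **Insertion depth:** after I first let go, the carrier was found 11 to 13 mm too deep. I think it was knocked, but I didn't see it happen. I gripped it again and pulled it back. In the close view afterwards, the whole ring mark was visible right at the collar rim, within about 1 mm of level. The last top view was coarser. There the flange and the visible end of the tube put the mark within about 2 mm, but the tip of the grip tongue read about 4 mm short of the rim.
- **Start button:** pressed to its hard stop at about 38 N, after roughly 6 mm of travel. The picture shows the fingertips centred on the button.
- **Mould:** closed. Compared with the first picture, the handle sits about a quarter pixel lower (about 1 mm). While closing I briefly pushed about 44 N sideways on the handle with the fingers, then eased off. The mould showed no shift.
- **Other items:** I saw no change in the tweezers, marker, timer or bottle, but did not measure them. The arm was clear of everything when I handed in.

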